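Carry a balanced sedimentation column past the reader into its dock

ROBOT

A 6-joint arm with a two-finger parallel gripper is mounted at the origin on the work surface. World frame = base frame: x ahead of the robot, y to its left, z up, the work surface at z = 0. Lengths are in m, angles in degrees, forces in N, time in s.
With the tool pointing down it reaches from about 0.25 to 0.725 m from the base axis. Payload 9.7 kg.
Tool frame: the origin (TCP) lies midway between the tips of the shut fingers; the grasp point (between the pads) lies 19 mm behind it; z points along the fingers, y is the line along which they close (so a half turn about z gives the same grasp; the last joint's range is limited). The gripper opens to 85 mm and grips with 20 to 120 N. Pads are 22 mm wide; open, the fingers measure 114 mm over their backs; the gripper's body (76 mm by 85 mm) begins 54 mm behind the grasp point. The pads swing forward as they close: fully open they stand 13 mm farther back than shut.
Start: joints at [0, 4.979, 10.078, 95.1, 0, 90], TCP at [0.55, -0, 0.231] pointing down, gripper open.
Joint ranges: [-179.16, 179.16], [-48.56, 103.87], [-65.8, 70.77], [-126.05, 130.52], [-82.76, 87.17], [-180, 180]. Speed limits (degrees/s): [127.2, 127.2, 147.25, 180, 180, 180].

INTERFACE

Orientations are given as [roll, pitch, yaw] about the fixed x, y, z axes, in that order (R = Rz(yaw) Ry(pitch) Rx(roll)).
In Python, from workcell import readout, imaging, bot, spotter gives the robot as it stands.
- The arm moves only by the shell command python3 -m jog 'ROWS' [FORCE]. ROWS is JSON, a list of rows, each an object with "rotation": the turn, a rotation vector about the world's x, y, z in degrees, a list of three; "translation": the shift along the world's x, y, z in mm, a list of three; "grip": the finger opening in mm, from 0 to 85.4. In form: [{"rotation": [wx, wy, wz], "translation": [dx, dy, dz], "grip": grip}, ...]. A call has 1 to 20 rows; each row is the pose to reach, as a shift and turn from the pose commanded when the call began; what a row does not reach only later rows make up. A row lasts 1/10 s, in which the tool goes at most 50 mm and 8.59 degrees, less where a joint would pass 70% of its speed; a pose out of reach is approached as far as the arm can. A call with a gripper value outside its range is refused whole. The fingers move at their own pace and stop on an object; FORCE is the grip in N (left out, the last holds). Time passes only in rows, so rows that repeat a pose let the fingers close. It gives the time, the measured TCP pose, the force, the opening and the grip force at its end, in the units of the state.
- readout.get_obs(): the state, without advancing time (a new reading comes with each control period).
- imaging.camera(name): name is "scene" or "side" or "wrist"; returns (picture, depth): 420x560x3 uint8, red, green, blue; 420x560 float32, m along the optical axis (not along the pixel's ray), 0 where there is no reading.
- imaging.camera_info(name): a dict with "vertical_fov" (degrees; the focal length in pixels is half the picture's height over the tangent of half this angle, whatever the lens; pixels are square), "cx", "cy" (the principal point, pixels), "extrinsics" (4x4, takes a point from camera to world coordinates); the wrist camera has in their place "tool_from_camera" (4x4, takes a point from camera to tool coordinates, whose origin is the TCP and whose axes are the flange's). Camera axes: x right, y down, z forward; pixel columns grow to the right and rows downward; lengths in m; the calibration is good to about 2 mm. The wrist camera is an equidistant fisheye: a pixel r from the principal point sees the ray r / f radians off the axis. A picture is of the moment at which its call begins: read the wrist's pose just before it. camera_info takes no time and is no camera call.
- bot.job_done(): hands the job in; it is judged then, once.
Trained networks look in the newest picture that a camera, given by its name, has taken for a name from the list of things; names that differ only in an ending like _2 or _b are one class to them, and where a whole thing is asked for, a point or a joint stands for the part that bears it (a point fixed in the world has none). Each returns a list of dicts, best first, with "confidence" (0 to 1); they miss things now and then, are a little off and sometimes report something else, mostly with a low value. They report only what shows in the picture. A call takes as long as a camera call. They do not tell look-alikes from the thing itself.
- spotter.spot_in(camera, target): "box" ([centre column, centre row, width, height] in pixels, round what is visible of it).
- spotter.mark_of(camera, target): "uv" ([column, row] in pixels: a listed point, or the origin of a listed thing).
The state is a dict: "time": time; "q": joint angles; "qd": joint speeds; "joint_efforts": joint torques, N m; "ee_pos": TCP position; "tcp_rot": TCP orientation; "wrist_force": force on the tool from outside, world axes, zero at the start; "torque": the same for the moment, N m; "opening": finger opening in m; "grasp_force": force on a finger pad.
Only numpy, scipy, OpenCV 4.12 (cv2) and the standard library are available. Lean on these libraries where they do the work, as an engineer would, in place of code of your own. Each camera call takes 0.05 s, during which the arm holds its last target. There are 200 camera calls.

TASK

Take the tilting sedimentation stand by its blue grip, lift it and draw it out of the dark parking fork, and hold it clear above the table with its column over the yellow window of the reader, the column freely balanced upright and touching nothing, for five seconds. Then slide the column into the green fork, set the stand's foot flat on the table there and let go. The column flops over by itself, so keep balancing it by tilting the stand: never let it tip far over, handle only the stand and never the column, move gently and leave the cup and jar and the other things on the bench where they are.

Things in the scene. Friction and masses are not known exactly. Their poses are not given: they have to be found in the camera images.
- stand: Tilting sedimentation stand, loose, 0.5 kg without column. Origin on the foot's underside below the grip; z up, x from grip towards column. White foot plate 10 mm thick, x -115 to +145 mm, y +-50 mm; grey weight 44 mm high on its rear (x -113 to -57). White post 30 x 20 mm (x, y) at the origin carries the blue grip. With the column it balances near the grip.
- stand_grip (a point): Centre of the blue grip block, 150 mm above the stand's origin, same axes. Block 60 mm along x, 30 mm wide along y, z 130 to 170 mm over the foot's underside. Grip here from above, fingers closing along y. The column's hinge line is this point's x axis: tilting the tool about that line tilts the stand without shifting the hinge.
- column: White tube, diameter 22 mm, hinged on the stand. Origin on the hinge at the stand's (120, 0, 150) mm; z up along the tube, x along the hinge (= the stand's x). It swings sideways, about x, to stops +-0.40 rad from the stand's z. Orange head (diameter 40) 105 to 145 mm above the hinge, brass weight (diameter 42) 75 to 110 mm below. Counts as tipped over at 0.32 rad from vertical.
- column_com (a point): Column's centre of mass, 7.2 mm above the hinge. Nominal 0.250 kg, inertia about the hinge 0.00254 kg m2, gravity's tipping moment 0.0177 N m/rad. A spring, 0.0127 N m/rad, pulls it towards the stand's z; damping 0.001 N m s/rad, no friction. With lean A and stand tilt B from vertical about x: A'' = 6.95 A - 5.00 (A - B), +-10 percent for the second term.
- column_top (a point): Top of the orange head on the column's axis, 145 mm above the hinge. Left alone the column topples with a time constant of about 0.71 s; tilting the stand away from the side it leans to rights it. Accelerating the hinge sideways tips it backwards, 0.71 rad/s2 per m/s2.
- rack: Dark steel parking fork, fixed; the column starts in it, leaning loosely on a prong. Origin on the table below a seated column's axis, x points into the fork, away from the grip; the parked stand's origin is at about (-120, 0, 0) mm, axes parallel. Two upright prongs 36 mm apart inside, z 200 to 250 mm, x -25 to +38 mm, mouths splayed to x = -46 mm (about 58 mm apart).
- rack_mouth (a point): Middle of the parking fork's mouth, at (-46, 0, 225) mm in the rack's frame. To leave, lift the stand 30 to 45 mm and move it along the rack's -x by 80 mm or more. Behind the prongs: rear wall from x = 38 mm, post x 50 to 75 mm up to z = 250, foot plate x 40 to 130, y +-65, 12 mm high.
- dock: Green docking fork, fixed: frame and dimensions like the rack's, but the prongs are 44 mm apart inside (mouth about 66 mm). The column enters along +x. Home: hinge point above the dock's origin, stand axes parallel to the dock's, foot flat on the table. Once released the column leans by up to about 0.1 rad on a prong.
- dock_mouth (a point): Middle of the docking fork's mouth, at (-46, 0, 225) mm in the dock's frame.
- reader: Flat black reader pad 110 x 110 x 14 mm, fixed on the table, with a yellow 60 mm window on top; origin on the table below the window's centre. The column's hinge point belongs straight above it.
- cup: Yellow specimen cup, 64 mm wide, 70 mm high, bystander beyond the reader; origin under its centre.
- jar: Brown reagent jar, 50 mm wide, 80 mm high, bystander beyond the reader; origin under its centre.
Not all that is in view belongs to the job. What is shaped like the reader but brown or red is not meant.

How it is judged (in metres and radians):
On the way:
1. the column is held over the reader window, freely balanced upright, the stand clear above the table, for 4 s (horizontal distance between column and reader below 0.035 m and height (world z) of stand between 0.02 and 0.12 m and angle between column's own z axis and vertical below 0.15 rad and contact force between column and anything else below 0.05 N and contact force between stand and the fingers above 1 N), for 4 s.
At the end, for the whole second after the job is handed in: The stand stands flat on the table (within 0.04 rad and 6 mm), its hinge point within 20 mm of home in the green fork (14 mm sideways), parallel to the fork within 0.15 rad, the column between the prongs within 0.17 rad of upright, all released and at rest (horizontal distance between column and dock below 0.02 m and y of column in the frame of dock between -0.014 and 0.014 m and angle between the x axis of stand and the x axis of dock, either way round below 0.15 rad and height (world z) of stand below 0.006 m and angle between stand's own z axis and vertical below 0.04 rad and angle between column's own z axis and vertical below 0.17 rad and linear speed of stand below 0.02 m/s and angular speed of column below 0.15 rad/s); the robot touches nothing.
It fails at once if the column tips more than 0.32 rad from vertical (angle between column's own z axis and vertical above 0.32 rad).
It fails at once if the robot touches the column (contact force between any of the arm, the fingers and column above 0.5 N).
It fails at once if the stand is thrown about faster than 0.5 m/s or tips over (linear speed of stand above 0.5 m/s or angle between stand's own z axis and vertical above 0.5 rad).
It fails at once if the stand is slammed into the reader or forks (over 60 N) (contact force between stand and rack above 60 N or contact force between stand and dock above 60 N or contact force between stand and reader above 60 N).
It fails at once if a bystander is moved by more than 30 mm (distance of any of cup, jar from where it was at the start of the episode above 0.03 m).
It also fails if it takes over 72 s, if anything falls off the work surface, if the arm or the gripper's body presses on something with over 40 N, if the wrist force passes 120 N, or if a joint passes its speed limit or range.

## Working session

There is one attempt and no reset: what is moved stays moved. The work goes in short steps, Python scripts to look and compute and a shell command to move; the robot and the scene stay as the last step left them, time stands still between calls to the robot, and variables do not carry over. Pictures are saved under pics/ and viewed, at most 10 in all, crops included, and the job is handed in when it is done.

```bash
ls; mkdir -p pics
cat > h.py <<'E'
import numpy as np, cv2
from workcell import readout, imaging, bot, spotter
def px2w(cam,u,v,d,info=None):
    i=info or imaging.camera_info(cam); f=210/np.tan(np.radians(i["vertical_fov"])/2)
    p=np.array([(u-i["cx"])/f*d,(v-i["cy"])/f*d,d,1]); return (np.array(i["extrinsics"])@p)[:3]
def ray(cam,u,v):
    a=px2w(cam,u,v,0); b=px2w(cam,u,v,1); return a,b-a
def onz(cam,u,v,z):
    o,d=ray(cam,u,v); return o+d*(z-o[2])/d[2]
def proj(cam,p):
    i=imaging.camera_info(cam); f=210/np.tan(np.radians(i["vertical_fov"])/2)
    q=np.linalg.inv(np.array(i["extrinsics"]))@np.append(p,1); return np.array([i["cx"]+f*q[0]/q[2],i["cy"]+f*q[1]/q[2],q[2]])
def cloud(cam,depth):
    i=imaging.camera_info(cam); f=210/np.tan(np.radians(i["vertical_fov"])/2)
    v,u=np.mgrid[:420,:560]; P=np.stack([(u-i["cx"])/f*depth,(v-i["cy"])/f*depth,depth,np.ones_like(depth)],-1)
    return (P@np.array(i["extrinsics"]).T)[...,:3]
E
python3 - <<'E'
from h import *
np.set_printoptions(precision=4,suppress=True)
print(readout.get_obs())
for c in ["scene","side"]:
    im,d=imaging.camera(c); cv2.imwrite(f"pics/{c}0.png",im[...,::-1]); np.savez(f"{c}0.npz",im=im,d=d)
    print(c,imaging.camera_info(c))
    for t in ["stand_grip","column","column_top","rack","rack_mouth","dock","dock_mouth","reader","cup","jar"]:
        for r in spotter.mark_of(c,t)[:3]:
            u,v=r["uv"]; z={"stand_grip":.15,"column":.15,"column_top":.295,"rack_mouth":.225,"dock_mouth":.225}.get(t,0)
            print(t,round(r["confidence"],2),np.round(r["uv"],1),onz(c,u,v,z))
E
```

```text
pics
{'time': 0.0, 'q': array([ 0.0008,  5.0098, 10.0354, 95.1001,  0.0002, 90.0017]), 'qd': array([ 0.0295, -0.0015,  0.0633, -0.0418, -0.1155,  0.0114]), 'joint_efforts': array([  0.0008, -52.0392,  46.4803,   0.0164,   0.    ,  -0.0001]), 'ee_pos': array([0.5498, 0.    , 0.2306]), 'tcp_rot': array([-179.9254,   -0.0002,   89.9992]), 'wrist_force': array([ 0.0677,  0.0803, -0.2472]), 'torque': array([-0.0653, -0.0164,  0.0056]), 'grasp_force': 0.0, 'opening': 0.08563229610546626}
scene {'vertical_fov': 45.32947382661842, 'cx': 288.50017603570274, 'cy': 223.69171191692433, 'extrinsics': array([[ 0.0075,  0.8993, -0.4373,  1.1298],
       [ 1.    , -0.0066,  0.0036, -0.0572],
       [ 0.0003, -0.4373, -0.8993,  1.411 ],
       [ 0.    ,  0.    ,  0.    ,  1.    ]])}
stand_grip 0.81 [225.8 214.1] [ 0.4854 -0.2285  0.15  ]
stand_grip 0.31 [281.3 314.5] [ 0.7754 -0.0726  0.15  ]
column 0.61 [221.5 250.8] [ 0.5973 -0.2349  0.15  ]
column 0.59 [222.4 253.4] [ 0.6049 -0.2321  0.15  ]
column 0.28 [393.4 270.2] [0.6568 0.2266 0.15  ]
column_top 0.82 [211.6 231.4] [ 0.6068 -0.2413  0.295 ]
ra
[... 819 characters left out ...]
 ,  0.    ,  1.    ]])}
column 0.76 [324.4 243.7] [ 0.6017 -0.2289  0.15  ]
column_top 0.91 [325.9 200.6] [ 0.596  -0.2301  0.295 ]
rack 0.91 [320.6 282. ] [ 0.6016 -0.2236  0.    ]
rack_mouth 0.92 [309.1 227. ] [ 0.5501 -0.2233  0.225 ]
rack_mouth 0.21 [320.7 286.4] [ 0.4397 -0.4172  0.225 ]
dock 0.86 [243.5 210.3] [0.5962 0.2457 0.    ]
dock_mouth 0.96 [224.  155.2] [0.555  0.2848 0.225 ]
dock_mouth 0.55 [324.9 243.3] [ 0.542  -0.3012  0.225 ]
reader 0.97 [344.9 335.7] [ 0.5316 -0.4184  0.    ]
reader 0.95 [278.4 376.8] [ 0.3202 -0.4261  0.    ]
reader 0.69 [280.7 253.8] [ 0.5736 -0.0467  0.    ]
cup 0.56 [300.9 228. ] [0.7112 0.0334 0.    ]
jar 0.48 [325.9 243.6] [ 0.7298 -0.0857  0.    ]
```

Run:
```python
from h import *
np.set_printoptions(precision=4,suppress=True)
for c in ["scene","side"]:
    im=np.load(f"{c}0.npz")["im"]; 
    cv2.imwrite(f"pics/{c}0b.png",cv2.resize(im[...,::-1],(800,600),interpolation=cv2.INTER_CUBIC))
```

```text
(no output)
```

View pics/scene0b.png

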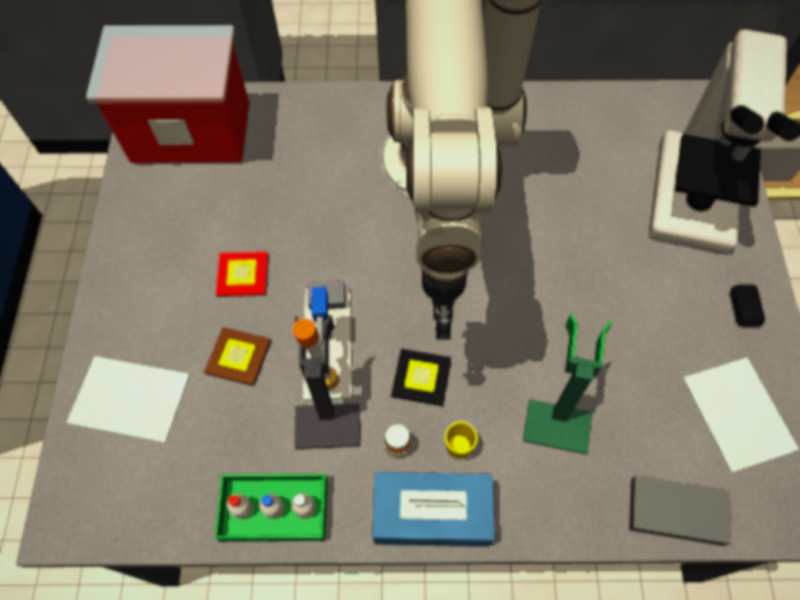

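View pics/side0b.png

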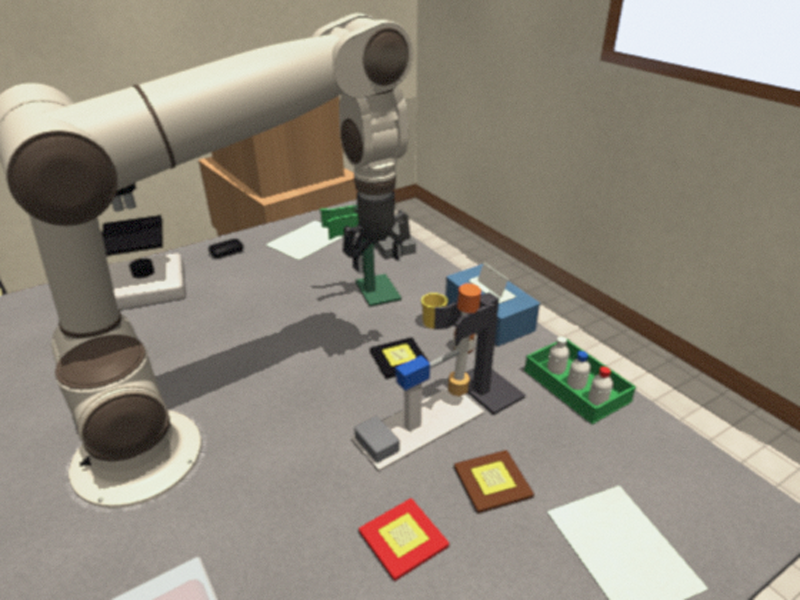

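The views show the dark parking fork with the stand, with the blue grip at scene (320,300)/800 and the green fork at (585,350). The reader look-alikes are red (242,273), brown (237,355) and black (422,377). Only the black one fits the reader's description. Next I'll measure by colour and depth and check a crop of it.

```bash
cat > meas.py <<'E'
from h import *
np.set_printoptions(precision=4,suppress=True)
def pca(P):
    m=P.mean(0); w,V=np.linalg.eigh(np.cov((P-m)[:,:2].T)); return m, np.degrees(np.arctan2(V[1,1],V[0,1])), np.sqrt(w)
def rect(P):
    r=cv2.minAreaRect((P[:,:2]*1000).astype(np.float32)); return np.round(r[0],1),np.round(r[1],1),round(r[2],1)
if __name__=="__main__":
  for c in ["scene","side"]:
    z=np.load(f"{c}0.npz"); im=z["im"]; d=z["d"]; W=cloud(c,d)
    hsv=cv2.cvtColor(im,cv2.COLOR_RGB2HSV); H,S,V=[hsv[...,k].astype(int) for k in range(3)]
    ok=(d>0)
    B=(W[...,0]>0.3)&(W[...,0]<0.8)&(np.abs(W[...,1])<0.5)&ok
    X,Y,Z=[W[...,k] for k in range(3)]
    def rep(n,m,zs=None):
        P=W[m]
        if len(P)<8: print(c,n,len(P)); return
        print(c,n,len(P),"med",np.median(P,0),"lo",np.percentile(P,3,axis=0),"hi",np.percentile(P,97,axis=0),"rect",rect(P))
    rep("blue top",B&(H>100)&(H<130)&(S>150)&(Z>.16)&(Y<-.1))
    rep("yellow win",B&(H>22)&(H<34)&(S>100)&(Z<.03)&(Y>-.2)&(X<.66))
    rep("black pad",B&(V<50)&(Z<.03)&(Z>.006)&(Y>-.2)&(Y<0.05)&(X<.66)&(X>.5))
    G=B&(H>60)&(H<90)&(S>90)&(Y>.1)
    rep("dock foot",G&(Z<.03)); rep("dock prongs",G&(Z>.19))
    P=W[G&(Z>.235)]; 
    for x in np.arange(.5,.7,.015):
        q=P[(P[:,0]>x)&(P[:,0]<x+.015)]
        if len(q): print("   x",round(x,3),np.sort(q[:,1])[::max(1,len(q)//6)])
    rep("orange",B&(H>5)&(H<18)&(S>150)&(Z>.24)&(Y<-.1))
    rep("white foot",B&(S<40)&(V>110)&(Z>.004)&(Z<.02)&(Y<-.15)&(Y>-.33)&(X>.35)&(X<.66))
    rep("weight",B&(S<40)&(Z>.036)&(Z<.055)&(Y<-.15)&(Y>-.33)&(X>.3)&(X<.45))
    rep("rack foot",B&(V<90)&(Z>.005)&(Z<.02)&(Y<-.1)&(Y>-.33)&(X>.6)&(X<.76))
    rep("rack prongs",B&(V<90)&(Z>.235)&(Z<.27)&(Y<-.1)&(Y>-.33)&(X>.5)&(X<.76))
  im=np.load("scene0.npz")["im"]; cv2.imwrite("pics/crop.png",cv2.resize(im[180:340,200:440,::-1],(780,520),interpolation=cv2.INTER_CUBIC))
E
python3 meas.py
```

```text
scene blue top 205 med [ 0.4847 -0.2338  0.1701] lo [ 0.4563 -0.2482  0.1639] hi [ 0.5106 -0.2202  0.1744] rect (array([ 482.8, -234.3]), array([60.6, 28.4]), 3.4)
scene yellow win 533 med [ 0.5804 -0.0337  0.0149] lo [ 0.545 -0.069  0.009] hi [ 0.6138 -0.0005  0.0205] rect (array([578.8, -34.7]), array([71.4, 72.9]), 78.6)
scene black pad 719 med [ 0.5984 -0.0417  0.0136] lo [ 0.53   -0.1887  0.0079] hi [0.6519 0.018  0.0194] rect (array([586.5, -87.9]), array([127. , 230.5]), 4.7)
scene dock foot 1161 med [0.6938 0.2363 0.0119] lo [0.6463 0.1799 0.0062] hi [0.7354 0.2993 0.0182] rect (array([689.6, 240. ]), array([126.8,  88.1]), 77.0)
scene dock prongs 592 med [0.6493 0.2404 0.2464] lo [0.5669 0.2239 0.2021] hi [0.6791 0.2871 0.2533] rect (array([622.8, 254.9]), array([ 71.5, 119. ]), 77.5)
   x 0.545 [0.2326 0.2342 0.2353]
   x 0.56 [0.233  0.2336 0.2344 0.2354 0.2361 0.2372 0.2383 0.3011]
   x 0.575 [0.2347 0.2364 0.2382 0.2403 0.2896 0.2943 0.2963]
   x 0.59 [0.2309 0.2328 0.2354 0.2387 0.2829 0.2838 0.2871]
   x 0.605 [0.228  0.2294 0.231  0.2352 0.2806 0.2825 0.2853]
   x 0.6
[... 2431 characters left out ...]
-241.9]), array([36.3, 58.2]), 87.1)
side white foot 1631 med [ 0.514  -0.2492  0.0096] lo [ 0.3646 -0.286   0.0052] hi [ 0.6124 -0.1881  0.014 ] rect (array([ 493. , -239.1]), array([160. , 268.5]), 88.8)
side weight 468 med [ 0.3892 -0.2423  0.0434] lo [ 0.3646 -0.2772  0.0382] hi [ 0.4162 -0.203   0.0471] rect (array([ 390.9, -238.5]), array([55.5, 82.9]), 1.0)
side rack foot 516 med [ 0.6773 -0.2542  0.0115] lo [ 0.6358 -0.2906  0.0066] hi [ 0.7185 -0.1973  0.0168] rect (array([ 676.3, -230. ]), array([ 90.2, 126.5]), 1.6)
side rack prongs 319 med [ 0.5957 -0.2413  0.2461] lo [ 0.5517 -0.2626  0.2356] hi [ 0.6612 -0.2035  0.2514] rect (array([ 608.5, -231.7]), array([120.4,  67. ]), 1.2)
```

View pics/crop.png

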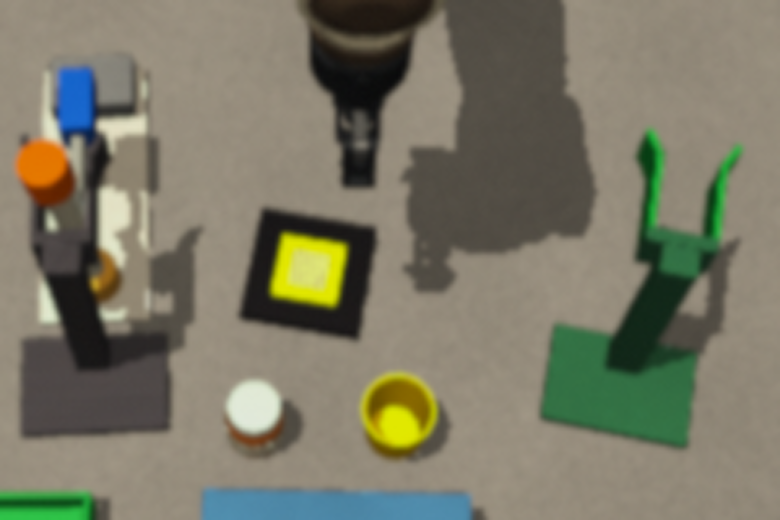

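The crop shows the black-rimmed reader with its yellow window at crop (308,269), i.e. scene pixel (295,263). It is the only black one, so it is the reader, at (0.578,-0.031).

The other measured positions, all consistent with the sizes given:
- **Grip:** (0.480,-0.2345), yaw about 2.5°.
- **Dock:** (0.602,0.257), yaw about -13°.

First move: find out which way joint 6 turns.

```bash
python3 -m jog '[{"rotation":[0,0,-8],"translation":[-20,-40,0],"grip":85}, {"rotation":[0,0,-8],"translation":[-20,-40,0],"grip":85}]' 100; python3 -c "
from h import *
print(readout.get_obs())"
```

```text
time: 1.3
ee_pos: [0.5287, -0.0424, 0.2317]
tcp_rot: [-180.0, 0.1, 81.6]
wrist_force: [0.6, 0.5, 0.1]
opening: 0.0852
grasp_force: 0.0
{'time': 1.3, 'q': array([-4.55803954e+00,  2.28977482e+00,  7.29101988e+00,  9.50092445e+01,
       -5.70645599e-02,  9.38021425e+01]), 'qd': array([ 2.2416494 ,  1.08354627,  1.33982324, -0.76674338,  1.34653013,
       -3.26694482]), 'joint_efforts': array([ -1.22889362, -48.82873893,  45.12077808,   0.18214263,
        -0.19094495,   0.67107417]), 'ee_pos': array([ 0.5287022 , -0.04243344,  0.2316549 ]), 'tcp_rot': array([-1.79995802e+02,  5.74694123e-02,  8.16398241e+01]), 'wrist_force': array([0.55572507, 0.49119534, 0.12386601]), 'torque': array([ 0.01616964, -0.06179094, -0.01616538]), 'grasp_force': 0.0, 'opening': 0.08517981938523272}
```

```bash
python3 -m jog '[{"rotation":[0,0,8],"translation":[-10,-15,5],"grip":85},{"rotation":[0,0,16],"translation":[-20,-30,10],"grip":85},{"rotation":[0,0,24],"translation":[-30,-50,10],"grip":85},{"rotation":[0,0,32],"translation":[-40,-70,10],"grip":85},{"rotation":[0,0,40],"translation":[-50,-90,10],"grip":85},{"rotation":[0,0,48],"translation":[-50,-110,10],"grip":85},{"rotation":[0,0,56],"translation":[-50,-130,10],"grip":85},{"rotation":[0,0,64],"translation":[-50,-150,10],"grip":85},{"rotation":[0,0,72],"translation":[-50,-170,10],"grip":85},{"rotation":[0,0,80],"translation":[-50,-185,5],"grip":85},{"rotation":[0,0,88],"translation":[-50,-194.5,0],"grip":85},{"rotation":[0,0,96],"translation":[-50,-194.5,0],"grip":85},{"rotation":[0,0,100.5],"translation":[-50,-194.5,0],"grip":85},{"rotation":[0,0,100.5],"translation":[-50,-194.5,0],"grip":85},{"rotation":[0,0,100.5],"translation":[-50,-194.5,0],"grip":85}]'
python3 - <<'E'
from h import *
np.set_printoptions(precision=4,suppress=True)
o=readout.get_obs(); print(o["q"],o["ee_pos"],o["tcp_rot"])
im,d=imaging.camera("wrist"); print(imaging.camera_info("wrist"))
print(spotter.mark_of("wrist","stand_grip")[:2],spotter.mark_of("wrist","column_top")[:2])
sd,_=imaging.camera("side")
cv2.imwrite("pics/w1.png",np.hstack([cv2.resize(im[...,::-1],(400,300)),cv2.resize(sd[80:320,180:420,::-1],(300,300))]))
np.savez("w1.npz",im=im,d=d)
E
```

```text
time: 2.8
ee_pos: [0.4801, -0.2344, 0.2313]
tcp_rot: [180.0, 0.0, -177.6]
wrist_force: [0.3, -0.5, -0.0]
opening: 0.0853
grasp_force: 0.0
[-26.0208   2.8022   7.7835  94.9764   0.0039 -28.4018] [ 0.4801 -0.2344  0.2313] [ 179.9989    0.0061 -177.619 ]
{'vertical_fov': 65.70646984690485, 'cx': 278.4540944811736, 'cy': 210.64026151929255, 'tool_from_camera': array([[ 0.001 , -0.9555, -0.2951,  0.0756],
       [ 1.    ,  0.0009,  0.0004, -0.0005],
       [-0.0001, -0.2951,  0.9555, -0.142 ],
       [ 0.    ,  0.    ,  0.    ,  1.    ]])}
[{'uv': [278.4, 219.5], 'confidence': 0.72}] [{'uv': [278.9, 345.1], 'confidence': 0.25}]
```

View pics/w1.png

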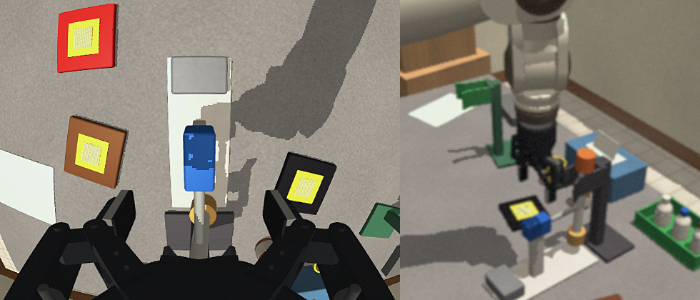

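The wrist view shows the blue grip centred between the open fingers (u=278, matching cx). The side view shows the gripper above the grip and clear of the column. I'll descend and close.

```bash
python3 -m jog '[{"rotation":[0,0,0],"translation":[0,0,-15],"grip":85},{"rotation":[0,0,0],"translation":[0,0,-35],"grip":85},{"rotation":[0,0,0],"translation":[0,0,-55],"grip":70},{"rotation":[0,0,0],"translation":[0,0,-75],"grip":60},{"rotation":[0,0,0],"translation":[0,0,-90],"grip":50},{"rotation":[0,0,0],"translation":[0,0,-102],"grip":40},{"rotation":[0,0,0],"translation":[0,0,-102],"grip":34},{"rotation":[0,0,0],"translation":[0,0,-102],"grip":30},{"rotation":[0,0,0],"translation":[0,0,-102],"grip":25},{"rotation":[0,0,0],"translation":[0,0,-102],"grip":20},{"rotation":[0,0,0],"translation":[0,0,-102],"grip":20},{"rotation":[0,0,0],"translation":[0,0,-102],"grip":20}]' 100
cat > lean.py <<'E'
from h import *
np.set_printoptions(precision=4,suppress=True)
# per-camera colour centroids -> lean estimate. stand frame: TCP pose relative to nominal tool-down
def grab(cam):
    o=readout.get_obs(); im,d=imaging.camera(cam); return o,im,d
def orange(cam,im,d,hx):
    W=cloud(cam,d); h=cv2.cvtColor(im,cv2.COLOR_RGB2HSV)
    m=(h[...,0]>4)&(h[...,0]<18)&(h[...,1]>150)&(h[...,2]>60)&(W[...,2]>.2)&(W[...,2]<.42)&(np.hypot(W[...,0]-hx[0],W[...,1]-hx[1])<.12)
    return m,W
def hinge(o,grip_x=0.0):
    yaw=np.radians(o["tcp_rot"][2]+180); ex=np.array([np.cos(yaw),np.sin(yaw)]); 
    from scipy.spatial.transform import Rotation as R
    Rt=R.from_euler("xyz",o["tcp_rot"],degrees=True).as_matrix()
    C=o["ee_pos"]-Rt[:,2]*.019
    Xs=-Rt[:,0]; return C+Xs*.12, Xs, Rt
def lean(cam,o,im,d):
    Hp,Xs,Rt=hinge(o); m,W=orange(cam,im,d,Hp)
    if m.sum()<30: return None
    v,u=np.nonzero(m); Q=proj_c=(u.mean(),v.mean())
    ex=np.array([Xs[0],Xs[1],0]); ex/=np.linalg.norm(ex); ey=np.array([-ex[1],ex[0],0])
    # model: render head cylinder (r20, 105..145) centroid at lean A, match centroid component along dA
    th=np.linspace(0,2*np.pi,24,endpoint=False)
    def cen(A):
        up=np.array([0,0,np.cos(A)])-ey*np.sin(A); e2=ey*np.cos(A)+np.array([0,0,np.sin(A)])
        P=[Hp+up*z+.02*(np.cos(t)*ex+np.sin(t)*e2) for t in th for z in(.105,.145)]
        q=np.array([proj(cam,p)[:2] for p in P],np.float32); h=cv2.convexHull(q); M=cv2.moments(h)
        return np.array([M["m10"]/M["m00"],M["m01"]/M["m00"]])
    A=0.
    for _ in range(4):
        c0=cen(A); J=(cen(A+.02)-cen(A-.02))/.04; r=np.array(Q)-c0; A+=J@r/(J@J)
    r=np.array(Q)-cen(A); return A,float(np.linalg.norm(r)),int(m.sum())
def tilt(o):  # stand tilt about its x, rad
    _,Xs,Rt=hinge(o); zs=-Rt[:,2]; ys=np.cross([0,0,1],Xs); return -np.arcsin(zs@(ys/np.linalg.norm(ys)))
if __name__=="__main__":
    for k in range(2):
        for c in ["scene","side"]:
            o,im,d=grab(c); print(c,o["time"],lean(c,o,im,d),"B",tilt(o))
    print(o["ee_pos"],o["tcp_rot"],o["wrist_force"],o["grasp_force"],o["opening"])
    cv2.imwrite("pics/s2.png",np.hstack([cv2.resize(im[80:320,200:440,::-1],(500,500))]))
E
python3 lean.py
```

```text
time: 4.2
ee_pos: [0.4801, -0.2344, 0.1299]
tcp_rot: [-180.0, 0.0, -177.5]
wrist_force: [-2.1, 2.7, 3.1]
opening: 0.0289
grasp_force: 99.6
scene 4.2 (np.float64(0.0718635118557845), 0.06085293841087546, 270) B -7.166468154563599e-05
side 4.25 (np.float64(0.04567604489874484), 0.7254964911385617, 257) B -3.809717306436678e-05
scene 4.3 (np.float64(0.07180245206828291), 0.05023119669464924, 271) B -8.712962971658721e-05
side 4.35 (np.float64(0.04589429853698227), 0.6630032707729073, 260) B -4.276432479967152e-05
[ 0.4801 -0.2344  0.1299] [-179.9975    0.0356 -177.4924] [-2.4873  4.2324  5.3517] 99.80809092521667 0.02884460672263901
```

View pics/s2.png

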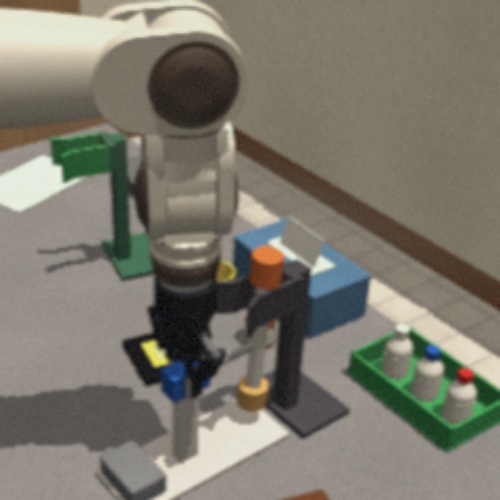

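The side view shows the fingers closed on the blue grip and the column leaning in the fork. Next I'll write the estimator and planner, then lift 40 mm inside the fork.

```bash
cat > plan.py <<'E'
# usage: plan.py N x y z yaw  : measure lean, update filter, print rows to bring grip centre to x,y,z,yaw in N rows while balancing
import sys, json, os
from lean import *
from scipy.spatial.transform import Rotation as R
a=sys.argv[1:]; reset="reset" in a; show="quiet" in a; a=[float(v) for v in a if v not in("reset","quiet")]
N=int(a[0]); goal=np.array(a[1:5]); G,K,D,dt=6.95,5.0,0.39,0.01
def toolR(yaw,B):  # stand rot = Rz(yaw)Rx(B); tool = stand * Rz(180)Rx(180)
    return R.from_euler("z",yaw,degrees=True)*R.from_euler("x",B)*R.from_euler("z",180,degrees=True)*R.from_euler("x",180,degrees=True)
S=json.load(open("st.json")) if os.path.exists("st.json") else dict(c=[.48,-.2345,.148,2.5,0.],x=[0,0,0],P=None,t=0,acc=[])
o0=readout.get_obs()
M=[]
for k in range(4):
    o,im,d=grab("scene"); l=lean("scene",o,im,d); M.append((o["time"],l[0] if l else None,tilt(o)))
tend=readout.get_obs()["time"]
def step(x,B,al): return np.array([x[0]+dt*x[1],x[1]+dt*((G-K)*x[0]+K*B-D*x[1]+x[2]+.71*al),x[2]])
F=np.array([[1,dt,0],[dt*(G-K),1-D*dt,dt],[0,0,1]]); Q=np.diag([1e-8,(.08**2)*dt*.1,(.01**2)*dt])
x=np.array(S["x"],float); P=np.array(S["P"]) if S["P"] and not reset else np.diag([.05**2,.15**2,.05**2])
if reset: x=np.array([M[0][1],0,0 if abs(x[2])>1 else x[2]]); P[1,1]=.02**2
t=M[0][0]; print("pred",x,"t",t)
for tm,z,B in M+[(tend,None,M[-1][2])]:
    while t<tm-1e-6: x=step(x,B,0); P=F@P@F.T+Q; t+=dt
    if z is not None:
        s=P[0,0]+.0015**2; Kg=P[:,0]/s; x=x+Kg*(z-x[0]); P=P-np.outer(Kg,P[0])
print("meas",[(round(m[0],2),round(m[1],4) if m[1] is not None else None,round(m[2],4)) for m in M],"est A,A',b",x,"sd",np.sqrt(np.diag(P)),"ee",o["ee_pos"],"yaw",o["tcp_rot"][2],"grip",round(o["grasp_force"]),"F",o["wrist_force"])
c=np.array(S["c"]); s=np.arange(1,N+1)/N; s=10*s**3-15*s**4+6*s**5
W=c[:4]+np.outer(s,goal-c[:4]); W0=np.vstack([c[:4],W])
L=14; T=N+2+L; n=10
Hn=W0[:,:2]+.12*np.c_[np.cos(np.radians(W0[:,3])),np.sin(np.radians(W0[:,3]))]
from scipy.interpolate import CubicSpline
cs=CubicSpline(np.arange(N+1)*.1,Hn,bc_type="clamped") if N>1 else None
def al(t):
    if cs is None or t>=N*.1: return 0.
    yw=np.radians(np.interp(t,np.arange(N+1)*.1,W0[:,3])); return -np.sin(yw)*cs(t,2)[0]+np.cos(yw)*cs(t,2)[1]
AL=np.array([al((i+.5)*dt) for i in range(T*n)])
def sim(x,Bk,on=1):
    Bs=np.r_[c[4] if on else 0,Bk]; out=[]
    for i in range(T*n):
        k,f=divmod(max(i-3,0),n); f/=n
        x=step(x,Bs[k]*(1-f)+Bs[k+1]*f,AL[i]*on); out.append(x[:2])
    return np.array(out)
E=np.zeros((T,N+L)); E[:N,:N]=np.eye(N); E[N:N+2,N-1]=1; E[N+2:,N:]=np.eye(L)
base=sim(x,np.zeros(T)); U=np.stack([sim(np.zeros(3),E[:,j],0) for j in range(N+L)],-1)
Be=-x[2]/K; w=np.ones(T*n); w[-20:]=8
rows=[U[:,0]*w[:,None],.3*U[:,1]*w[:,None],1.0*np.eye(N+L)*1.5,6*np.diff(np.vstack([np.zeros(N+L),np.eye(N+L)]),axis=0)]
rhs=[-base[:,0]*w,-.3*base[:,1]*w,np.full(N+L,Be)*1.5,np.r_[6*c[4],np.zeros(N+L-1)]]
u=np.linalg.lstsq(np.vstack(rows),np.concatenate(rhs),rcond=None)[0]; Bk=E@u
R0=toolR(c[3],c[4]); tcp=lambda p,Rm:p[:3]+Rm.as_matrix()[:,2]*.019
t0=tcp(c,R0); out=[]
for k in range(N):
    Rk=toolR(W[k,3],Bk[k]); rv=np.degrees((Rk*R0.inv()).as_rotvec()); out.append({"rotation":[round(float(v),1)+0 for v in rv],"translation":[round(float(v),1)+0 for v in 1000*(tcp(W[k],Rk)-t0)],"grip":20})
print(json.dumps(out).replace(" ",""))
tr=sim(x,Bk); print("B",np.round(Bk[:N],3),"A traj",np.round(tr[n-1:(N+2)*n:n,0],3))
xe=np.r_[tr[N*n-1],x[2]]; Pp=P.copy()
for i in range(N*n): Pp=F@Pp@F.T+Q*3
json.dump(dict(c=[*map(float,W[-1]),float(Bk[N-1])],x=xe.tolist(),P=Pp.tolist()),open("st.json","w"))
E
python3 -m jog '[{"rotation":[0,0,0],"translation":[0,0,1],"grip":20},{"rotation":[0,0,0],"translation":[0,0,4],"grip":20},{"rotation":[0,0,0],"translation":[0,0,10],"grip":20},{"rotation":[0,0,0],"translation":[0,0,19],"grip":20},{"rotation":[0,0,0],"translation":[0,0,28],"grip":20},{"rotation":[0,0,0],"translation":[0,0,35],"grip":20},{"rotation":[0,0,0],"translation":[0,0,39],"grip":20},{"rotation":[0,0,0],"translation":[0,0,40],"grip":20},{"rotation":[0,0,0],"translation":[0,0,40],"grip":20},{"rotation":[0,0,0],"translation":[0,0,40],"grip":20}]'
echo '{"c":[0.48,-0.2345,0.188,2.5,0],"x":[0,0,0],"P":null}' > st.json
python3 plan.py 8 .48 -.2345 .188 2.5 reset
```

```text
time: 5.4
ee_pos: [0.4799, -0.2344, 0.1689]
tcp_rot: [180.0, -0.0, -177.5]
wrist_force: [1.2, -0.1, -7.6]
opening: 0.0289
grasp_force: 99.1
pred [0.1227 0.     0.    ] t 5.4
meas [(5.4, np.float64(0.1227), np.float64(0.0003)), (5.45, np.float64(0.1214), np.float64(0.0003)), (5.5, np.float64(0.1191), np.float64(0.0003)), (5.55, np.float64(0.1183), np.float64(0.0003))] est A,A',b [ 0.1196  0.0111 -0.0143] sd [0.0017 0.0156 0.0496] ee [ 0.4799 -0.2344  0.1689] yaw -177.49787075321882 grip 99 F [ 0.1603  0.1115 -8.236 ]
[{"rotation":[-4.5,-0.2,0.0],"translation":[0.1,-1.5,0.1],"grip":20},{"rotation":[-6.4,-0.3,0.0],"translation":[0.1,-2.1,0.1],"grip":20},{"rotation":[-6.8,-0.3,0.0],"translation":[0.1,-2.3,0.1],"grip":20},{"rotation":[-6.2,-0.3,0.0],"translation":[0.1,-2.1,0.1],"grip":20},{"rotation":[-5.1,-0.2,0.0],"translation":[0.1,-1.7,0.1],"grip":20},{"rotation":[-3.7,-0.2,0.0],"translation":[0.1,-1.2,0.0],"grip":20},{"rotation":[-2.3,-0.1,0.0],"translation":[0.0,-0.8,0.0],"grip":20},{"rotation":[-1.0,0.0,0.0],"translation":[0.0,-0.3,0.0],"grip":20}]
B [-0.078 -0.113 -0.119 -0.108 -0.088 -0.065 -0.04  -0.017] A traj [0.122 0.123 0.122 0.118 0.111 0.101 0.089 0.077 0.066 0.055]
```

```bash
python3 -m jog '[{"rotation":[-4.5,-0.2,0.0],"translation":[0.1,-1.5,0.1],"grip":20},{"rotation":[-6.4,-0.3,0.0],"translation":[0.1,-2.1,0.1],"grip":20},{"rotation":[-6.8,-0.3,0.0],"translation":[0.1,-2.3,0.1],"grip":20},{"rotation":[-6.2,-0.3,0.0],"translation":[0.1,-2.1,0.1],"grip":20},{"rotation":[-5.1,-0.2,0.0],"translation":[0.1,-1.7,0.1],"grip":20},{"rotation":[-3.7,-0.2,0.0],"translation":[0.1,-1.2,0.0],"grip":20},{"rotation":[-2.3,-0.1,0.0],"translation":[0.0,-0.8,0.0],"grip":20},{"rotation":[-1.0,0.0,0.0],"translation":[0.0,-0.3,0.0],"grip":20}]'; python3 plan.py 6 .48 -.2345 .188 2.5
```

```text
time: 6.4
ee_pos: [0.48, -0.2352, 0.1692]
tcp_rot: [-179.1, -0.1, -177.5]
wrist_force: [-0.5, -0.1, -9.2]
opening: 0.0288
grasp_force: 100.3
pred [ 0.0774 -0.1169 -0.0143] t 6.4
meas [(6.4, np.float64(-0.0718), np.float64(-0.0152)), (6.45, np.float64(-0.0922), np.float64(-0.0141)), (6.5, np.float64(-0.1109), np.float64(-0.016)), (6.55, np.float64(-0.1288), np.float64(-0.017))] est A,A',b [-0.1521 -0.4356 -0.1431] sd [0.0017 0.0153 0.0351] ee [ 0.4799 -0.2353  0.169 ] yaw -177.5521687552682 grip 100 F [-0.2098 -0.9849 -8.0283]
[{"rotation":[15.7,0.7,0.0],"translation":[-0.2,5.1,0.6],"grip":20},{"rotation":[23.1,1.0,0.0],"translation":[-0.3,7.5,1.4],"grip":20},{"rotation":[25.0,1.1,0.0],"translation":[-0.4,8.1,1.6],"grip":20},{"rotation":[23.5,1.0,0.0],"translation":[-0.3,7.6,1.4],"grip":20},{"rotation":[20.0,0.9,0.0],"translation":[-0.3,6.5,1.0],"grip":20},{"rotation":[15.6,0.7,0.0],"translation":[-0.2,5.1,0.6],"grip":20}]
B [0.256 0.386 0.42  0.393 0.332 0.255] A traj [-0.197 -0.238 -0.267 -0.282 -0.283 -0.273 -0.257 -0.234]
```

The column swung faster than predicted, but it is still inside the fork. I'll let it settle and identify the model there, with one step of tilt and a series of pictures.

```bash
cat > seq.py <<'E'
import sys
from lean import *
o=None; out=[]
for k in range(int(sys.argv[1])):
    o,im,d=grab("scene"); l=lean("scene",o,im,d); out.append((o["time"],l[0],tilt(o)))
for r in out: print("%.2f A %.4f B %.4f"%r)
print(o["ee_pos"],o["wrist_force"])
E
python3 seq.py 6; python3 -m jog '[{"rotation":[1,0,0],"translation":[0,0.3,0],"grip":20},{"rotation":[5,0.2,0],"translation":[0,1.7,0.1],"grip":20}]'; python3 seq.py 14
```

```text
6.60 A -0.1210 B -0.0175
6.65 A -0.1109 B -0.0176
6.70 A -0.0989 B -0.0176
6.75 A -0.0919 B -0.0176
6.80 A -0.0793 B -0.0176
6.85 A -0.0740 B -0.0176
[ 0.48   -0.2347  0.1694] [-0.26   -0.3242 -7.175 ]
time: 7.1
ee_pos: [0.4802, -0.2322, 0.17]
tcp_rot: [175.9, 0.0, -177.4]
wrist_force: [0.6, 0.8, -7.4]
opening: 0.0286
grasp_force: 100.4
7.10 A -0.0427 B 0.0710
7.15 A -0.0348 B 0.0765
7.20 A -0.0287 B 0.0716
7.25 A -0.0223 B 0.0693
7.30 A -0.0108 B 0.0686
7.35 A -0.0026 B 0.0686
7.40 A 0.0041 B 0.0687
7.45 A 0.0142 B 0.0689
7.50 A 0.0261 B 0.0691
7.55 A 0.0392 B 0.0692
7.60 A 0.0509 B 0.0693
7.65 A 0.0609 B 0.0694
7.70 A 0.0781 B 0.0696
7.75 A 0.0940 B 0.0696
[ 0.48   -0.233   0.1695] [ 0.1885 -0.0123 -8.4082]
```

```bash
python3 -m jog '[{"rotation":[-4,0,0],"translation":[0,-1.3,0],"grip":20},{"rotation":[-4,0,0],"translation":[0,-1.3,0],"grip":20},{"rotation":[-4,0,0],"translation":[0,-1.3,0],"grip":20},{"rotation":[-4,0,0],"translation":[0,-1.3,0],"grip":20},{"rotation":[-4,0,0],"translation":[0,-1.3,0],"grip":20},{"rotation":[-4,0,0],"translation":[0,-1.3,0],"grip":20},{"rotation":[-4,0,0],"translation":[0,-1.3,0],"grip":20},{"rotation":[-4,0,0],"translation":[0,-1.3,0],"grip":20},{"rotation":[-4,0,0],"translation":[0,-1.3,0],"grip":20},{"rotation":[-4,0,0],"translation":[0,-1.3,0],"grip":20}]'; python3 seq.py 8
echo '{"c":[0.48,-0.2345,0.188,2.5,0],"x":[0,0,0],"P":null}' > st.json
python3 plan.py 5 .48 -.2345 .188 2.5 reset
```

```text
time: 8.8
ee_pos: [0.48, -0.2344, 0.1693]
tcp_rot: [180.0, -0.2, -177.5]
wrist_force: [-0.1, -0.4, -7.7]
opening: 0.0294
grasp_force: 101.0
8.80 A -0.0850 B 0.0003
8.85 A -0.0811 B 0.0002
8.90 A -0.0765 B 0.0002
8.95 A -0.0739 B 0.0002
9.00 A -0.0688 B 0.0002
9.05 A -0.0677 B 0.0001
9.10 A -0.0645 B 0.0001
9.15 A -0.0638 B 0.0001
[ 0.48   -0.2344  0.1694] [ 0.1703 -0.3405 -7.8791]
pred [-0.0628  0.      0.    ] t 9.2
meas [(9.2, np.float64(-0.0628), np.float64(0.0002)), (9.25, np.float64(-0.0627), np.float64(0.0001)), (9.3, np.float64(-0.0615), np.float64(0.0002)), (9.35, np.float64(-0.0614), np.float64(0.0001))] est A,A',b [-0.0621 -0.0088  0.0062] sd [0.0017 0.0156 0.0496] ee [ 0.48   -0.2344  0.1694] yaw -177.50167615011475 grip 101 F [ 0.4153  1.0578 -8.5905]
[{"rotation":[2.3,0.1,0.0],"translation":[0.0,0.8,0.0],"grip":20},{"rotation":[3.3,0.1,0.0],"translation":[0.0,1.1,0.0],"grip":20},{"rotation":[3.4,0.1,0.0],"translation":[0.0,1.1,0.0],"grip":20},{"rotation":[3.0,0.1,0.0],"translation":[0.0,1.0,0.0],"grip":20},{"rotation":[2.4,0.1,0.0],"translation":[0.0,0.8,0.0],"grip":20}]
B [0.04  0.058 0.06  0.053 0.041] A traj [-0.063 -0.065 -0.065 -0.063 -0.059 -0.055 -0.05 ]
```

```bash
python3 -m jog '[{"rotation":[2.3,0.1,0.0],"translation":[0.0,0.8,0.0],"grip":20},{"rotation":[3.3,0.1,0.0],"translation":[0.0,1.1,0.0],"grip":20},{"rotation":[3.4,0.1,0.0],"translation":[0.0,1.1,0.0],"grip":20},{"rotation":[3.0,0.1,0.0],"translation":[0.0,1.0,0.0],"grip":20},{"rotation":[2.4,0.1,0.0],"translation":[0.0,0.8,0.0],"grip":20}]'; python3 plan.py 6 .48 -.2345 .188 2.5
```

```text
time: 9.9
ee_pos: [0.48, -0.2337, 0.1693]
tcp_rot: [177.7, -0.2, -177.5]
wrist_force: [0.1, 0.6, -7.7]
opening: 0.0287
grasp_force: 101.0
pred [-0.0595  0.0397  0.0062] t 9.9
meas [(9.9, np.float64(-0.0435), np.float64(0.0408)), (9.95, np.float64(-0.0382), np.float64(0.0401)), (10.0, np.float64(-0.0355), np.float64(0.0411)), (10.05, np.float64(-0.0304), np.float64(0.0415))] est A,A',b [-0.0252  0.1057  0.0333] sd [0.0017 0.015  0.0373] ee [ 0.48   -0.2333  0.1695] yaw -177.46952864267817 grip 101 F [-0.6452  0.62   -8.0022]
[{"rotation":[-2.9,-0.1,0.0],"translation":[0.0,-1.0,0.0],"grip":20},{"rotation":[-4.6,-0.2,0.0],"translation":[0.1,-1.5,0.0],"grip":20},{"rotation":[-5.4,-0.2,0.0],"translation":[0.1,-1.8,0.0],"grip":20},{"rotation":[-5.6,-0.2,0.0],"translation":[0.1,-1.8,0.0],"grip":20},{"rotation":[-5.4,-0.2,0.0],"translation":[0.1,-1.8,0.0],"grip":20},{"rotation":[-5.0,-0.2,0.0],"translation":[0.1,-1.6,0.0],"grip":20}]
B [-0.009 -0.039 -0.052 -0.056 -0.052 -0.045] A traj [-0.014 -0.003  0.007  0.015  0.02   0.023  0.025  0.025]
```

```bash
python3 -m jog '[{"rotation":[-2.9,-0.1,0.0],"translation":[0.0,-1.0,0.0],"grip":20},{"rotation":[-4.6,-0.2,0.0],"translation":[0.1,-1.5,0.0],"grip":20},{"rotation":[-5.4,-0.2,0.0],"translation":[0.1,-1.8,0.0],"grip":20},{"rotation":[-5.6,-0.2,0.0],"translation":[0.1,-1.8,0.0],"grip":20},{"rotation":[-5.4,-0.2,0.0],"translation":[0.1,-1.8,0.0],"grip":20},{"rotation":[-5.0,-0.2,0.0],"translation":[0.1,-1.6,0.0],"grip":20}]'; python3 plan.py 6 .48 -.2345 .188 2.5
```

```text
time: 10.7
ee_pos: [0.4801, -0.2352, 0.1694]
tcp_rot: [-177.5, -0.2, -177.5]
wrist_force: [-0.1, -0.3, -6.7]
opening: 0.0288
grasp_force: 101.1
pred [0.0233 0.0216 0.0333] t 10.7
meas [(10.7, np.float64(-0.027), np.float64(-0.0444)), (10.75, np.float64(-0.0323), np.float64(-0.0439)), (10.8, np.float64(-0.0386), np.float64(-0.0445)), (10.85, np.float64(-0.046), np.float64(-0.0448))] est A,A',b [-0.0532 -0.1617 -0.0331] sd [0.0017 0.0145 0.0309] ee [ 0.48   -0.2355  0.1692] yaw -177.5421258558404 grip 101 F [ 0.2279  0.1965 -8.1055]
[{"rotation":[7.0,0.3,0.0],"translation":[-0.1,2.3,0.0],"grip":20},{"rotation":[10.5,0.5,0.0],"translation":[-0.2,3.5,0.2],"grip":20},{"rotation":[11.6,0.5,0.0],"translation":[-0.2,3.8,0.2],"grip":20},{"rotation":[11.3,0.5,0.0],"translation":[-0.2,3.7,0.2],"grip":20},{"rotation":[10.0,0.4,0.0],"translation":[-0.1,3.3,0.1],"grip":20},{"rotation":[8.4,0.4,0.0],"translation":[-0.1,2.8,0.1],"grip":20}]
B [0.076 0.137 0.157 0.151 0.13  0.101] A traj [-0.071 -0.088 -0.1   -0.108 -0.11  -0.107 -0.101 -0.093]
```

```bash
cat > fit.py <<'E'
import numpy as np
from scipy.optimize import least_squares
d1=[(8.8,-.0850),(8.85,-.0811),(8.9,-.0765),(8.95,-.0739),(9.0,-.0688),(9.05,-.0677),(9.1,-.0645),(9.15,-.0638),(9.2,-.0628),(9.25,-.0627),(9.3,-.0615),(9.35,-.0614),(9.9,-.0435),(9.95,-.0382),(10.,-.0355),(10.05,-.0304),(10.7,-.027),(10.75,-.0323),(10.8,-.0386),(10.85,-.046)]
k1=[(8,0),(9.4,0),(9.5,.040),(9.6,.058),(9.7,.060),(9.8,.053),(9.9,.041),(10.1,.041),(10.2,-.009),(10.3,-.039),(10.4,-.052),(10.5,-.056),(10.6,-.052),(10.7,-.045),(12,-.045)]
d2=[(7.1,-.0427),(7.15,-.0348),(7.2,-.0287),(7.25,-.0223),(7.3,-.0108),(7.35,-.0026),(7.4,.0041),(7.45,.0142),(7.5,.0261),(7.55,.0392),(7.6,.0509),(7.65,.0609),(7.7,.0781),(7.75,.0940),(6.65,-.1109),(6.7,-.0989),(6.75,-.0919),(6.8,-.0793),(6.85,-.0740)]; d2.sort()
k2=[(6,-.0176),(6.9,-.0176),(7.0,-.0),(7.1,.0698),(9,.0698)]
def sim(p,x0,v0,d,k):
    G,K,D,b,lag=p; dt=.005; t=d[0][0]; T=np.arange(t,d[-1][0]+dt,dt); kt,kb=np.array(k).T; B=np.interp(T-lag,kt,kb); dB=np.gradient(B,dt)
    A,v=x0,v0; o=[]
    for i in range(len(T)): o.append(A); v+=dt*(G*A-K*(A-B[i])-D*(v-dB[i])+b); A+=dt*v
    return np.interp([q[0] for q in d],T,o)
pri=np.array([6.95,5,.39,0,.02]); sg=np.array([.2,.35,.1,.05,.02])
def f(q):
    return np.r_[(sim(q[:5],q[5],q[6],d1,k1)-[z[1] for z in d1])/.0015,(sim(q[:5],q[7],q[8],d2,k2)-[z[1] for z in d2])/.0015,(q[:5]-pri)/sg]
r=least_squares(f,np.r_[pri,-.085,.09,-.111,.22]); print(np.round(r.x,3)); print(np.round(r.fun,1))
E
python3 fit.py
```

```text
[ 6.789  5.254  0.486 -0.036  0.029 -0.086  0.097 -0.109  0.215]
[-0.4  0.  -0.3  0.3 -1.  -0.  -0.6  0.1  0.5  1.1  0.9  1.1  0.6 -0.7
 -0.1 -0.9 -0.5 -0.3  0.1  0.7  1.1 -0.1  1.4 -1.4  0.1 -1.  -1.7 -0.7
  0.4 -1.5 -0.9  1.1  1.3  0.7 -0.3  0.1  2.1 -0.2 -1.1 -0.8  0.7  1.
 -0.7  0.4]
```

```bash
python3 - <<'E'
s=open("plan.py").read()
s=s.replace("G,K,D,dt=6.95,5.0,0.39,0.01","G,K,D,dt=6.79,5.25,0.486,0.01")
s=s.replace("def step(x,B,al): return","def step(x,B,al,dB=0): return").replace("+x[2]+.71*al)","+x[2]+.71*al+D*dB)")
s=s.replace("x=step(x,Bs[k]*(1-f)+Bs[k+1]*f,AL[i]*on)","x=step(x,Bs[k]*(1-f)+Bs[k+1]*f,AL[i]*on,(Bs[k+1]-Bs[k])/.1*(i>=3))")
s=s.replace('show="quiet" in a','nomeas="nomeas" in a').replace('"quiet"','"nomeas"')
s=s.replace("for k in range(4):","for k in range(0 if nomeas else 4):").replace("t=M[0][0]; print","if nomeas: M=[(tend,None,0)]; o=o0\nt=M[0][0]; print")
s=s.replace("np.diag([.05**2,.15**2,.05**2])","np.diag([.05**2,.15**2,.02**2])")
open("plan.py","w").write(s)
E
echo '{"c":[0.48,-0.2345,0.188,2.5,-0.045],"x":[-0.0532,-0.155,-0.036],"P":[[4e-6,0,0],[0,1e-4,0],[0,0,2e-4]]}' > st.json
python3 plan.py 6 .48 -.2345 .188 2.5 nomeas
```

```text
pred [-0.0532 -0.155  -0.036 ] t 10.9
meas [(10.9, None, 0)] est A,A',b [-0.0532 -0.155  -0.036 ] sd [0.002  0.01   0.0141] ee [ 0.4801 -0.2354  0.1693] yaw -177.53829530754237 grip 101 F [ 0.0646  0.0357 -7.7317]
[{"rotation":[5.5,0.2,0.0],"translation":[-0.1,1.8,0.0],"grip":20},{"rotation":[8.3,0.4,0.0],"translation":[-0.1,2.8,0.1],"grip":20},{"rotation":[9.3,0.4,0.0],"translation":[-0.1,3.1,0.1],"grip":20},{"rotation":[9.0,0.4,0.0],"translation":[-0.1,3.0,0.1],"grip":20},{"rotation":[8.0,0.4,0.0],"translation":[-0.1,2.7,0.1],"grip":20},{"rotation":[6.7,0.3,0.0],"translation":[-0.1,2.2,0.0],"grip":20}]
B [0.052 0.101 0.117 0.112 0.096 0.073] A traj [-0.069 -0.081 -0.087 -0.089 -0.086 -0.081 -0.075 -0.066]
```

```bash
python3 -m jog '[{"rotation":[5.5,0.2,0.0],"translation":[-0.1,1.8,0.0],"grip":20},{"rotation":[8.3,0.4,0.0],"translation":[-0.1,2.8,0.1],"grip":20},{"rotation":[9.3,0.4,0.0],"translation":[-0.1,3.1,0.1],"grip":20},{"rotation":[9.0,0.4,0.0],"translation":[-0.1,3.0,0.1],"grip":20},{"rotation":[8.0,0.4,0.0],"translation":[-0.1,2.7,0.1],"grip":20},{"rotation":[6.7,0.3,0.0],"translation":[-0.1,2.2,0.0],"grip":20}]'; python3 plan.py 6 .48 -.2345 .188 2.5
```

```text
time: 11.5
ee_pos: [0.4801, -0.2329, 0.1695]
tcp_rot: [176.0, -0.2, -177.5]
wrist_force: [-0.1, -0.1, -7.1]
opening: 0.0288
grasp_force: 101.5
pred [-0.0813  0.0592 -0.036 ] t 11.5
meas [(11.5, np.float64(-0.0619), np.float64(0.0693)), (11.55, np.float64(-0.0591), np.float64(0.0677)), (11.6, np.float64(-0.0576), np.float64(0.0697)), (11.65, np.float64(-0.0483), np.float64(0.0707))] est A,A',b [-0.0435  0.123  -0.0348] sd [0.0016 0.0135 0.0193] ee [ 0.4801 -0.2323  0.1699] yaw -177.42232163575304 grip 101 F [-0.7098 -0.3929 -7.4044]
[{"rotation":[-2.5,-0.1,0.0],"translation":[0.0,-0.8,0.0],"grip":20},{"rotation":[-4.2,-0.2,0.0],"translation":[0.1,-1.4,-0.1],"grip":20},{"rotation":[-5.1,-0.2,0.0],"translation":[0.1,-1.7,0.0],"grip":20},{"rotation":[-5.5,-0.2,0.0],"translation":[0.1,-1.8,0.0],"grip":20},{"rotation":[-5.6,-0.2,0.0],"translation":[0.1,-1.9,0.0],"grip":20},{"rotation":[-5.5,-0.2,0.0],"translation":[0.1,-1.8,0.0],"grip":20}]
B [ 0.028  0.    -0.016 -0.023 -0.025 -0.023] A traj [-0.031 -0.019 -0.009 -0.001  0.005  0.009  0.011  0.012]
```

```bash
python3 -m jog '[{"rotation":[-2.5,-0.1,0.0],"translation":[0.0,-0.8,0.0],"grip":20},{"rotation":[-4.2,-0.2,0.0],"translation":[0.1,-1.4,-0.1],"grip":20},{"rotation":[-5.1,-0.2,0.0],"translation":[0.1,-1.7,0.0],"grip":20},{"rotation":[-5.5,-0.2,0.0],"translation":[0.1,-1.8,0.0],"grip":20},{"rotation":[-5.6,-0.2,0.0],"translation":[0.1,-1.9,0.0],"grip":20},{"rotation":[-5.5,-0.2,0.0],"translation":[0.1,-1.8,0.0],"grip":20}]'; cp st.json st_b.json; python3 plan.py 7 .375 -.239 .188 2.5
```

```text
time: 12.3
ee_pos: [0.4801, -0.2347, 0.1693]
tcp_rot: [-178.6, -0.3, -177.5]
wrist_force: [-0.1, 0.2, -7.7]
opening: 0.029
grasp_force: 101.5
pred [ 0.0088  0.0308 -0.0348] t 12.3
meas [(12.3, np.float64(-0.0011), np.float64(-0.0238)), (12.35, np.float64(-0.0025), np.float64(-0.0236)), (12.4, np.float64(-0.001), np.float64(-0.0237)), (12.45, np.float64(0.0005), np.float64(-0.0239))] est A,A',b [-0.0011 -0.0135 -0.0363] sd [0.0016 0.0137 0.0222] ee [ 0.4801 -0.2349  0.1693] yaw -177.52541711974135 grip 101 F [-0.17    0.6427 -7.3871]
[{"rotation":[1.1,0.0,0.0],"translation":[-2.5,0.3,0.0],"grip":20},{"rotation":[1.8,0.1,0.0],"translation":[-15.2,-0.1,0.0],"grip":20},{"rotation":[2.1,0.1,0.0],"translation":[-38.7,-0.9,0.0],"grip":20},{"rotation":[2.3,0.1,0.0],"translation":[-66.4,-2.1,0.0],"grip":20},{"rotation":[2.3,0.1,0.0],"translation":[-89.8,-3.1,0.0],"grip":20},{"rotation":[2.2,0.1,0.0],"translation":[-102.6,-3.7,0.0],"grip":20},{"rotation":[2.1,0.1,0.0],"translation":[-105.0,-3.8,0.0],"grip":20}]
B [-0.004  0.008  0.014  0.017  0.017  0.016  0.014] A traj [-0.003 -0.005 -0.006 -0.007 -0.008 -0.008 -0.008 -0.007 -0.007]
```

Balanced at about 0 in the fork, so I'll draw it out.

```bash
python3 -m jog '[{"rotation":[1.1,0.0,0.0],"translation":[-2.5,0.3,0.0],"grip":20},{"rotation":[1.8,0.1,0.0],"translation":[-15.2,-0.1,0.0],"grip":20},{"rotation":[2.1,0.1,0.0],"translation":[-38.7,-0.9,0.0],"grip":20},{"rotation":[2.3,0.1,0.0],"translation":[-66.4,-2.1,0.0],"grip":20},{"rotation":[2.3,0.1,0.0],"translation":[-89.8,-3.1,0.0],"grip":20},{"rotation":[2.2,0.1,0.0],"translation":[-102.6,-3.7,0.0],"grip":20},{"rotation":[2.1,0.1,0.0],"translation":[-105.0,-3.8,0.0],"grip":20}]'; cp st.json st_b.json; python3 plan.py 8 .375 -.18 .195 2.5
```

```text
time: 13.2
ee_pos: [0.3738, -0.2388, 0.1698]
tcp_rot: [179.3, -0.2, -177.6]
wrist_force: [0.2, 1.0, -7.2]
opening: 0.0291
grasp_force: 101.4
pred [-0.0077  0.0036 -0.0363] t 13.2
meas [(13.2, np.float64(0.0026), np.float64(0.0121)), (13.25, np.float64(0.0018), np.float64(0.0119)), (13.3, np.float64(0.0021), np.float64(0.0121)), (13.35, np.float64(0.006), np.float64(0.0123))] est A,A',b [ 0.0061  0.0265 -0.0308] sd [0.0016 0.014  0.0241] ee [ 0.3755 -0.2387  0.1696] yaw -177.51486752353847 grip 101 F [ 0.1272  0.7041 -7.2999]
[{"rotation":[-1.7,-0.1,0.0],"translation":[0.0,0.4,0.1],"grip":20},{"rotation":[-2.5,-0.1,0.0],"translation":[0.0,5.3,0.7],"grip":20},{"rotation":[-2.7,-0.1,0.0],"translation":[0.0,15.3,1.9],"grip":20},{"rotation":[-2.5,-0.1,0.0],"translation":[0.0,28.7,3.5],"grip":20},{"rotation":[-2.0,-0.1,0.0],"translation":[0.0,42.1,5.1],"grip":20},{"rotation":[-1.4,-0.1,0.0],"translation":[0.0,52.4,6.3],"grip":20},{"rotation":[-0.9,0.0,0.0],"translation":[0.0,57.8,6.9],"grip":20},{"rotation":[-0.4,0.0,0.0],"translation":[0.0,58.9,7.0],"grip":20}]
B [-0.015 -0.03  -0.033 -0.029 -0.021 -0.011 -0.002  0.007] A traj [0.009 0.013 0.019 0.025 0.029 0.031 0.028 0.024 0.019 0.015]
```

```bash
python3 -m jog '[{"rotation":[-1.7,-0.1,0.0],"translation":[0.0,0.4,0.1],"grip":20},{"rotation":[-2.5,-0.1,0.0],"translation":[0.0,5.3,0.7],"grip":20},{"rotation":[-2.7,-0.1,0.0],"translation":[0.0,15.3,1.9],"grip":20},{"rotation":[-2.5,-0.1,0.0],"translation":[0.0,28.7,3.5],"grip":20},{"rotation":[-2.0,-0.1,0.0],"translation":[0.0,42.1,5.1],"grip":20},{"rotation":[-1.4,-0.1,0.0],"translation":[0.0,52.4,6.3],"grip":20},{"rotation":[-0.9,0.0,0.0],"translation":[0.0,57.8,6.9],"grip":20},{"rotation":[-0.4,0.0,0.0],"translation":[0.0,58.9,7.0],"grip":20}]'; cp st.json st_b.json; python3 plan.py 9 .40 -.10 .20 2.5
```

```text
time: 14.2
ee_pos: [0.3753, -0.1791, 0.1766]
tcp_rot: [179.7, -0.3, -177.5]
wrist_force: [-0.1, -0.8, -7.4]
opening: 0.0286
grasp_force: 101.5
pred [ 0.0237 -0.0516 -0.0308] t 14.2
meas [(14.2, np.float64(0.0282), np.float64(0.006)), (14.25, np.float64(0.0254), np.float64(0.0064)), (14.3, np.float64(0.0243), np.float64(0.0057)), (14.35, np.float64(0.0241), np.float64(0.0054))] est A,A',b [ 0.0221 -0.023  -0.0246] sd [0.0017 0.0142 0.0253] ee [ 0.3751 -0.18    0.1763] yaw -177.52617510590295 grip 101 F [ 0.1207  0.1313 -8.2308]
[{"rotation":[-1.4,-0.1,0.0],"translation":[0.3,0.5,0.1],"grip":20},{"rotation":[-2.0,-0.1,0.0],"translation":[1.9,5.4,0.4],"grip":20},{"rotation":[-2.1,-0.1,0.0],"translation":[5.3,16.1,1.1],"grip":20},{"rotation":[-1.8,-0.1,0.0],"translation":[9.9,31.1,2.0],"grip":20},{"rotation":[-1.3,-0.1,0.0],"translation":[15.1,47.8,3.0],"grip":20},{"rotation":[-0.8,0.0,0.0],"translation":[19.8,63.0,4.0],"grip":20},{"rotation":[-0.2,0.0,0.0],"translation":[23.1,73.8,4.6],"grip":20},{"rotation":[0.2,0.0,0.0],"translation":[24.7,79.1,4.9],"grip":20},{"rotation":[0.5,0.0,0.0],"translation":[25.0,80.2,5.0],"grip":20}]
B [-0.017 -0.028 -0.03  -0.025 -0.017 -0.007  0.002  0.01   0.016] A traj [0.02  0.02  0.022 0.026 0.029 0.031 0.03  0.026 0.02  0.015 0.01 ]
```

```bash
python3 -m jog '[{"rotation":[-1.4,-0.1,0.0],"translation":[0.3,0.5,0.1],"grip":20},{"rotation":[-2.0,-0.1,0.0],"translation":[1.9,5.4,0.4],"grip":20},{"rotation":[-2.1,-0.1,0.0],"translation":[5.3,16.1,1.1],"grip":20},{"rotation":[-1.8,-0.1,0.0],"translation":[9.9,31.1,2.0],"grip":20},{"rotation":[-1.3,-0.1,0.0],"translation":[15.1,47.8,3.0],"grip":20},{"rotation":[-0.8,0.0,0.0],"translation":[19.8,63.0,4.0],"grip":20},{"rotation":[-0.2,0.0,0.0],"translation":[23.1,73.8,4.6],"grip":20},{"rotation":[0.2,0.0,0.0],"translation":[24.7,79.1,4.9],"grip":20},{"rotation":[0.5,0.0,0.0],"translation":[25.0,80.2,5.0],"grip":20}]'; cp st.json st_b.json; python3 plan.py 9 .458 -.036 .20 2.5
```

```text
time: 15.3
ee_pos: [0.4003, -0.0989, 0.1814]
tcp_rot: [179.2, -0.3, -177.4]
wrist_force: [0.5, 0.8, -8.2]
opening: 0.029
grasp_force: 101.6
pred [ 0.02   -0.0603 -0.0246] t 15.3
meas [(15.3, np.float64(0.0318), np.float64(0.0145)), (15.35, np.float64(0.03), np.float64(0.0146)), (15.4, np.float64(0.0293), np.float64(0.0141)), (15.45, np.float64(0.028), np.float64(0.0139))] est A,A',b [ 0.0272 -0.0122 -0.0168] sd [0.0017 0.0144 0.026 ] ee [ 0.4    -0.0998  0.1813] yaw -177.52278865635225 grip 102 F [ 0.0773 -1.1134 -8.0191]
[{"rotation":[-1.8,-0.1,0.0],"translation":[0.7,0.1,0.0],"grip":20},{"rotation":[-2.7,-0.1,0.0],"translation":[4.5,4.0,0.0],"grip":20},{"rotation":[-2.9,-0.1,0.0],"translation":[12.2,12.5,0.0],"grip":20},{"rotation":[-2.7,-0.1,0.0],"translation":[23.0,24.5,0.0],"grip":20},{"rotation":[-2.2,-0.1,0.0],"translation":[35.0,37.9,0.0],"grip":20},{"rotation":[-1.7,-0.1,0.0],"translation":[45.9,50.0,0.0],"grip":20},{"rotation":[-1.2,-0.1,0.0],"translation":[53.6,58.7,0.0],"grip":20},{"rotation":[-0.7,0.0,0.0],"translation":[57.3,63.0,0.0],"grip":20},{"rotation":[-0.3,0.0,0.0],"translation":[58.0,63.9,0.0],"grip":20}]
B [-0.015 -0.031 -0.035 -0.031 -0.023 -0.014 -0.004  0.004  0.011] A traj [0.027 0.027 0.029 0.031 0.033 0.034 0.032 0.027 0.022 0.016 0.012]
```

```bash
python3 -m jog '[{"rotation":[-1.8,-0.1,0.0],"translation":[0.7,0.1,0.0],"grip":20},{"rotation":[-2.7,-0.1,0.0],"translation":[4.5,4.0,0.0],"grip":20},{"rotation":[-2.9,-0.1,0.0],"translation":[12.2,12.5,0.0],"grip":20},{"rotation":[-2.7,-0.1,0.0],"translation":[23.0,24.5,0.0],"grip":20},{"rotation":[-2.2,-0.1,0.0],"translation":[35.0,37.9,0.0],"grip":20},{"rotation":[-1.7,-0.1,0.0],"translation":[45.9,50.0,0.0],"grip":20},{"rotation":[-1.2,-0.1,0.0],"translation":[53.6,58.7,0.0],"grip":20},{"rotation":[-0.7,0.0,0.0],"translation":[57.3,63.0,0.0],"grip":20},{"rotation":[-0.3,0.0,0.0],"translation":[58.0,63.9,0.0],"grip":20}]'; cp st.json st_b.json; python3 plan.py 8 .458 -.036 .20 2.5
```

```text
time: 16.4
ee_pos: [0.4585, -0.0351, 0.1811]
tcp_rot: [179.4, -0.3, -177.5]
wrist_force: [-0.2, -0.8, -8.2]
opening: 0.0287
grasp_force: 101.6
pred [ 0.0216 -0.0576 -0.0168] t 16.4
meas [(16.4, np.float64(0.0298), np.float64(0.0096)), (16.45, np.float64(0.0272), np.float64(0.0098)), (16.5, np.float64(0.0253), np.float64(0.0091)), (16.55, np.float64(0.024), np.float64(0.0088))] est A,A',b [ 0.0224 -0.0265 -0.0131] sd [0.0017 0.0144 0.0263] ee [ 0.4579 -0.0359  0.1814] yaw -177.5288350144414 grip 102 F [-0.2552 -0.5533 -6.8094]
[{"rotation":[-0.5,0.0,0.0],"translation":[0.0,-0.2,0.0],"grip":20},{"rotation":[-0.7,0.0,0.0],"translation":[0.0,-0.2,0.0],"grip":20},{"rotation":[-0.8,0.0,0.0],"translation":[0.0,-0.3,0.0],"grip":20},{"rotation":[-0.8,0.0,0.0],"translation":[0.0,-0.3,0.0],"grip":20},{"rotation":[-0.7,0.0,0.0],"translation":[0.0,-0.2,0.0],"grip":20},{"rotation":[-0.6,0.0,0.0],"translation":[0.0,-0.2,0.0],"grip":20},{"rotation":[-0.5,0.0,0.0],"translation":[0.0,-0.2,0.0],"grip":20},{"rotation":[-0.4,0.0,0.0],"translation":[0.0,-0.1,0.0],"grip":20}]
B [ 0.002 -0.002 -0.003 -0.003 -0.002 -0.     0.001  0.003] A traj [0.02  0.018 0.016 0.014 0.012 0.01  0.008 0.007 0.005 0.004]
```

```bash
python3 -m jog '[{"rotation":[-0.5,0.0,0.0],"translation":[0.0,-0.2,0.0],"grip":20},{"rotation":[-0.7,0.0,0.0],"translation":[0.0,-0.2,0.0],"grip":20},{"rotation":[-0.8,0.0,0.0],"translation":[0.0,-0.3,0.0],"grip":20},{"rotation":[-0.8,0.0,0.0],"translation":[0.0,-0.3,0.0],"grip":20},{"rotation":[-0.7,0.0,0.0],"translation":[0.0,-0.2,0.0],"grip":20},{"rotation":[-0.6,0.0,0.0],"translation":[0.0,-0.2,0.0],"grip":20},{"rotation":[-0.5,0.0,0.0],"translation":[0.0,-0.2,0.0],"grip":20},{"rotation":[-0.4,0.0,0.0],"translation":[0.0,-0.1,0.0],"grip":20}]'; cp st.json st_b.json; python3 plan.py 11 .458 -.036 .20 2.5
python3 - <<'E'
from h import *
s,_=imaging.camera("scene"); cv2.imwrite("pics/s3.png",cv2.resize(s[120:360,150:470,::-1],(640,480)))
print(onz("scene",*spotter.mark_of("scene","reader")[0]["uv"],0))
E
```

```text
time: 17.4
ee_pos: [0.4581, -0.0357, 0.1814]
tcp_rot: [179.9, -0.3, -177.5]
wrist_force: [0.1, -0.5, -7.6]
opening: 0.0291
grasp_force: 101.5
pred [ 0.0067 -0.0143 -0.0131] t 17.4
meas [(17.4, np.float64(0.0111), np.float64(0.0022)), (17.45, np.float64(0.0119), np.float64(0.0022)), (17.5, np.float64(0.0114), np.float64(0.0021)), (17.55, np.float64(0.0112), np.float64(0.002))] est A,A',b [ 0.0113  0.0008 -0.0096] sd [0.0017 0.0143 0.0263] ee [ 0.4581 -0.0357  0.1814] yaw -177.51149735700747 grip 101 F [-0.2302 -0.622  -7.7293]
[{"rotation":[-0.4,0.0,0.0],"translation":[0.0,-0.1,0.0],"grip":20},{"rotation":[-0.6,0.0,0.0],"translation":[0.0,-0.2,0.0],"grip":20},{"rotation":[-0.6,0.0,0.0],"translation":[0.0,-0.2,0.0],"grip":20},{"rotation":[-0.5,0.0,0.0],"translation":[0.0,-0.2,0.0],"grip":20},{"rotation":[-0.5,0.0,0.0],"translation":[0.0,-0.2,0.0],"grip":20},{"rotation":[-0.4,0.0,0.0],"translation":[0.0,-0.1,0.0],"grip":20},{"rotation":[-0.3,0.0,0.0],"translation":[0.0,-0.1,0.0],"grip":20},{"rotation":[-0.2,0.0,0.0],"translation":[0.0,-0.1,0.0],"grip":20},{"rotation":[-0.1,0.0,0.0],"translation":[0.0,0.0,0.0],"grip":20},{"rotation":[0.0,0.0,0.0],"translation":[0.0,0.0,0.0],"grip":20},{"rotation":[0.0,0.0,0.0],"translation":[0.0,0.0,0.0],"grip":20}]
B [-0.004 -0.007 -0.007 -0.007 -0.005 -0.003 -0.002 -0.     0.001  0.002
  0.003] A traj [0.011 0.011 0.011 0.01  0.009 0.008 0.007 0.006 0.004 0.004 0.003 0.002
 0.001]
[ 0.52968674 -0.43078201  0.        ]
```

View pics/s3.png

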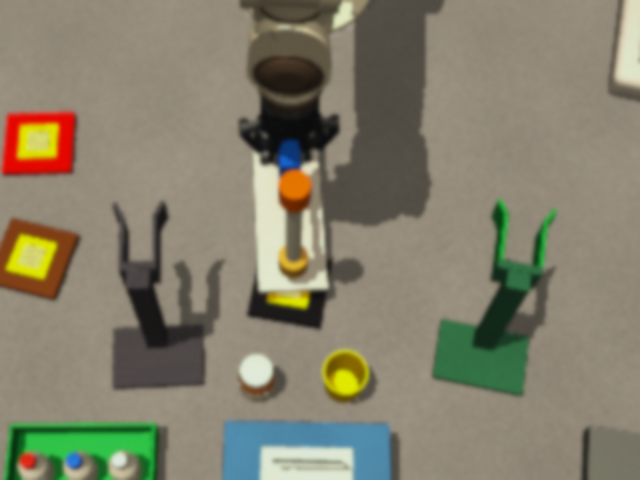

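The scene view shows the column upright (head at 295,190, brass at 293,260) above the black reader, clear of everything. I'll keep holding.

```bash
python3 -m jog '[{"rotation":[-0.4,0.0,0.0],"translation":[0.0,-0.1,0.0],"grip":20},{"rotation":[-0.6,0.0,0.0],"translation":[0.0,-0.2,0.0],"grip":20},{"rotation":[-0.6,0.0,0.0],"translation":[0.0,-0.2,0.0],"grip":20},{"rotation":[-0.5,0.0,0.0],"translation":[0.0,-0.2,0.0],"grip":20},{"rotation":[-0.5,0.0,0.0],"translation":[0.0,-0.2,0.0],"grip":20},{"rotation":[-0.4,0.0,0.0],"translation":[0.0,-0.1,0.0],"grip":20},{"rotation":[-0.3,0.0,0.0],"translation":[0.0,-0.1,0.0],"grip":20},{"rotation":[-0.2,0.0,0.0],"translation":[0.0,-0.1,0.0],"grip":20},{"rotation":[-0.1,0.0,0.0],"translation":[0.0,0.0,0.0],"grip":20},{"rotation":[0.0,0.0,0.0],"translation":[0.0,0.0,0.0],"grip":20},{"rotation":[0.0,0.0,0.0],"translation":[0.0,0.0,0.0],"grip":20}]'; cp st.json st_b.json; python3 plan.py 12 .458 -.036 .20 2.5
```

```text
time: 18.8
ee_pos: [0.4581, -0.0357, 0.1814]
tcp_rot: [179.9, -0.3, -177.5]
wrist_force: [0.3, 1.0, -7.3]
opening: 0.0289
grasp_force: 101.5
pred [ 0.0027 -0.0074 -0.0096] t 18.8
meas [(18.8, np.float64(0.0075), np.float64(0.0021)), (18.85, np.float64(0.0077), np.float64(0.0019)), (18.9, np.float64(0.0074), np.float64(0.002)), (18.95, np.float64(0.0067), np.float64(0.002))] est A,A',b [ 0.0069 -0.0021 -0.0099] sd [0.0017 0.0146 0.0266] ee [ 0.4581 -0.0357  0.1814] yaw -177.50733026251064 grip 101 F [-0.1877 -0.5907 -8.0473]
[{"rotation":[-0.2,0.0,0.0],"translation":[0.0,-0.1,0.0],"grip":20},{"rotation":[-0.3,0.0,0.0],"translation":[0.0,-0.1,0.0],"grip":20},{"rotation":[-0.3,0.0,0.0],"translation":[0.0,-0.1,0.0],"grip":20},{"rotation":[-0.3,0.0,0.0],"translation":[0.0,-0.1,0.0],"grip":20},{"rotation":[-0.3,0.0,0.0],"translation":[0.0,-0.1,0.0],"grip":20},{"rotation":[-0.2,0.0,0.0],"translation":[0.0,-0.1,0.0],"grip":20},{"rotation":[-0.2,0.0,0.0],"translation":[0.0,-0.1,0.0],"grip":20},{"rotation":[-0.1,0.0,0.0],"translation":[0.0,0.0,0.0],"grip":20},{"rotation":[-0.1,0.0,0.0],"translation":[0.0,0.0,0.0],"grip":20},{"rotation":[0.0,0.0,0.0],"translation":[0.0,0.0,0.0],"grip":20},{"rotation":[0.0,0.0,0.0],"translation":[0.0,0.0,0.0],"grip":20},{"rotation":[0.0,0.0,0.0],"translation":[0.0,0.0,0.0],"grip":20}]
B [-0.001 -0.002 -0.003 -0.002 -0.002 -0.001  0.     0.001  0.002  0.002
  0.002  0.003] A traj [0.007 0.007 0.006 0.006 0.005 0.004 0.004 0.003 0.002 0.002 0.001 0.001
 0.001 0.   ]
```

```bash
python3 -m jog '[{"rotation":[-0.2,0.0,0.0],"translation":[0.0,-0.1,0.0],"grip":20},{"rotation":[-0.3,0.0,0.0],"translation":[0.0,-0.1,0.0],"grip":20},{"rotation":[-0.3,0.0,0.0],"translation":[0.0,-0.1,0.0],"grip":20},{"rotation":[-0.3,0.0,0.0],"translation":[0.0,-0.1,0.0],"grip":20},{"rotation":[-0.3,0.0,0.0],"translation":[0.0,-0.1,0.0],"grip":20},{"rotation":[-0.2,0.0,0.0],"translation":[0.0,-0.1,0.0],"grip":20},{"rotation":[-0.2,0.0,0.0],"translation":[0.0,-0.1,0.0],"grip":20},{"rotation":[-0.1,0.0,0.0],"translation":[0.0,0.0,0.0],"grip":20},{"rotation":[-0.1,0.0,0.0],"translation":[0.0,0.0,0.0],"grip":20},{"rotation":[0.0,0.0,0.0],"translation":[0.0,0.0,0.0],"grip":20},{"rotation":[0.0,0.0,0.0],"translation":[0.0,0.0,0.0],"grip":20},{"rotation":[0.0,0.0,0.0],"translation":[0.0,0.0,0.0],"grip":20}]'; cp st.json st_b.json; python3 plan.py 13 .458 -.036 .20 2.5
```

```text
time: 20.2
ee_pos: [0.4581, -0.0357, 0.1814]
tcp_rot: [179.9, -0.3, -177.5]
wrist_force: [0.4, 0.3, -7.9]
opening: 0.0289
grasp_force: 101.5
pred [ 0.001  -0.0034 -0.0099] t 20.2
meas [(20.2, np.float64(0.0022), np.float64(0.002)), (20.25, np.float64(0.0013), np.float64(0.0019)), (20.3, np.float64(0.0027), np.float64(0.0019)), (20.35, np.float64(0.0011), np.float64(0.002))] est A,A',b [ 0.0014 -0.0029 -0.0105] sd [0.0017 0.0147 0.0268] ee [ 0.4581 -0.0357  0.1814] yaw -177.50706006669887 grip 101 F [ 0.1689  0.5952 -7.6643]
[{"rotation":[0.0,0.0,0.0],"translation":[0.0,0.0,0.0],"grip":20},{"rotation":[0.0,0.0,0.0],"translation":[0.0,0.0,0.0],"grip":20},{"rotation":[0.0,0.0,0.0],"translation":[0.0,0.0,0.0],"grip":20},{"rotation":[0.0,0.0,0.0],"translation":[0.0,0.0,0.0],"grip":20},{"rotation":[0.0,0.0,0.0],"translation":[0.0,0.0,0.0],"grip":20},{"rotation":[0.0,0.0,0.0],"translation":[0.0,0.0,0.0],"grip":20},{"rotation":[0.0,0.0,0.0],"translation":[0.0,0.0,0.0],"grip":20},{"rotation":[0.0,0.0,0.0],"translation":[0.0,0.0,0.0],"grip":20},{"rotation":[0.0,0.0,0.0],"translation":[0.0,0.0,0.0],"grip":20},{"rotation":[0.0,0.0,0.0],"translation":[0.0,0.0,0.0],"grip":20},{"rotation":[0.0,0.0,0.0],"translation":[0.0,0.0,0.0],"grip":20},{"rotation":[0.0,0.0,0.0],"translation":[0.0,0.0,0.0],"grip":20},{"rotation":[0.0,0.0,0.0],"translation":[0.0,0.0,0.0],"grip":20}]
B [0.002 0.002 0.002 0.002 0.002 0.002 0.002 0.002 0.002 0.002 0.002 0.002
 0.002] A traj [0.001 0.001 0.001 0.001 0.    0.    0.    0.    0.    0.    0.    0.
 0.    0.    0.   ]
```

```bash
python3 -m jog '[{"rotation":[0.0,0.0,0.0],"translation":[0.0,0.0,0.0],"grip":20},{"rotation":[0.0,0.0,0.0],"translation":[0.0,0.0,0.0],"grip":20},{"rotation":[0.0,0.0,0.0],"translation":[0.0,0.0,0.0],"grip":20},{"rotation":[0.0,0.0,0.0],"translation":[0.0,0.0,0.0],"grip":20},{"rotation":[0.0,0.0,0.0],"translation":[0.0,0.0,0.0],"grip":20},{"rotation":[0.0,0.0,0.0],"translation":[0.0,0.0,0.0],"grip":20},{"rotation":[0.0,0.0,0.0],"translation":[0.0,0.0,0.0],"grip":20},{"rotation":[0.0,0.0,0.0],"translation":[0.0,0.0,0.0],"grip":20},{"rotation":[0.0,0.0,0.0],"translation":[0.0,0.0,0.0],"grip":20},{"rotation":[0.0,0.0,0.0],"translation":[0.0,0.0,0.0],"grip":20},{"rotation":[0.0,0.0,0.0],"translation":[0.0,0.0,0.0],"grip":20},{"rotation":[0.0,0.0,0.0],"translation":[0.0,0.0,0.0],"grip":20},{"rotation":[0.0,0.0,0.0],"translation":[0.0,0.0,0.0],"grip":20}]'; cp st.json st_b.json; python3 plan.py 10 .41 .04 .195 -1
```

```text
time: 21.7
ee_pos: [0.4581, -0.0357, 0.1814]
tcp_rot: [179.9, -0.3, -177.5]
wrist_force: [-0.0, -0.4, -7.4]
opening: 0.0291
grasp_force: 101.5
pred [ 0.     -0.0002 -0.0105] t 21.7
meas [(21.7, np.float64(-0.0029), np.float64(0.002)), (21.75, np.float64(-0.0024), np.float64(0.002)), (21.8, np.float64(-0.0031), np.float64(0.002)), (21.85, np.float64(-0.0041), np.float64(0.002))] est A,A',b [-0.0041 -0.0086 -0.0135] sd [0.0017 0.0148 0.027 ] ee [ 0.4581 -0.0357  0.1814] yaw -177.5036334051244 grip 101 F [-0.2156 -0.0942 -7.2154]
[{"rotation":[-0.6,0.0,0.0],"translation":[-0.4,0.5,0.0],"grip":20},{"rotation":[-0.9,0.0,-0.2],"translation":[-2.8,4.1,-0.3],"grip":20},{"rotation":[-0.9,0.0,-0.6],"translation":[-7.8,12.1,-0.8],"grip":20},{"rotation":[-0.8,0.0,-1.1],"translation":[-15.2,23.9,-1.6],"grip":20},{"rotation":[-0.6,0.0,-1.7],"translation":[-24.0,37.8,-2.5],"grip":20},{"rotation":[-0.3,0.0,-2.4],"translation":[-32.8,51.8,-3.4],"grip":20},{"rotation":[0.0,0.0,-2.9],"translation":[-40.2,63.6,-4.2],"grip":20},{"rotation":[0.3,0.0,-3.3],"translation":[-45.2,71.7,-4.7],"grip":20},{"rotation":[0.5,0.0,-3.5],"translation":[-47.6,75.5,-5.0],"grip":20},{"rotation":[0.6,0.0,-3.5],"translation":[-48.0,76.2,-5.0],"grip":20}]
B [-0.008 -0.013 -0.014 -0.012 -0.008 -0.003  0.003  0.007  0.01   0.012] A traj [-0.005 -0.004 -0.002  0.002  0.006  0.01   0.012  0.013  0.011  0.008
  0.005  0.003]
```

The hold has lasted more than 5 s (16.4 to 21.9). Next is the move to the dock.

```bash
python3 -m jog '[{"rotation":[-0.6,0.0,0.0],"translation":[-0.4,0.5,0.0],"grip":20},{"rotation":[-0.9,0.0,-0.2],"translation":[-2.8,4.1,-0.3],"grip":20},{"rotation":[-0.9,0.0,-0.6],"translation":[-7.8,12.1,-0.8],"grip":20},{"rotation":[-0.8,0.0,-1.1],"translation":[-15.2,23.9,-1.6],"grip":20},{"rotation":[-0.6,0.0,-1.7],"translation":[-24.0,37.8,-2.5],"grip":20},{"rotation":[-0.3,0.0,-2.4],"translation":[-32.8,51.8,-3.4],"grip":20},{"rotation":[0.0,0.0,-2.9],"translation":[-40.2,63.6,-4.2],"grip":20},{"rotation":[0.3,0.0,-3.3],"translation":[-45.2,71.7,-4.7],"grip":20},{"rotation":[0.5,0.0,-3.5],"translation":[-47.6,75.5,-5.0],"grip":20},{"rotation":[0.6,0.0,-3.5],"translation":[-48.0,76.2,-5.0],"grip":20}]'; cp st.json st_b.json; python3 plan.py 11 .385 .13 .19 -5
```

```text
time: 22.9
ee_pos: [0.4099, 0.0409, 0.1764]
tcp_rot: [179.3, -0.3, 179.0]
wrist_force: [0.4, 0.6, -7.4]
opening: 0.029
grasp_force: 101.4
pred [ 0.0077 -0.0314 -0.0135] t 22.9
meas [(22.9, np.float64(0.022), np.float64(0.0125)), (22.95, np.float64(0.0213), np.float64(0.0125)), (23.0, np.float64(0.0205), np.float64(0.0122)), (23.05, np.float64(0.0198), np.float64(0.0122))] est A,A',b [ 0.02   -0.0002 -0.0112] sd [0.0017 0.0146 0.0267] ee [0.4103 0.0402 0.1764] yaw 178.98513559380862 grip 101 F [ 0.0337  0.3204 -7.257 ]
[{"rotation":[-1.8,0.0,0.0],"translation":[-0.2,0.0,0.0],"grip":20},{"rotation":[-2.7,0.1,-0.2],"translation":[-1.1,3.2,-0.2],"grip":20},{"rotation":[-2.9,0.1,-0.5],"translation":[-3.2,10.6,-0.6],"grip":20},{"rotation":[-2.8,0.1,-1.0],"translation":[-6.4,22.2,-1.3],"grip":20},{"rotation":[-2.4,0.1,-1.7],"translation":[-10.4,36.6,-2.1],"grip":20},{"rotation":[-1.8,0.1,-2.3],"translation":[-14.6,52.0,-2.9],"grip":20},{"rotation":[-1.3,0.1,-3.0],"translation":[-18.6,66.5,-3.7],"grip":20},{"rotation":[-0.8,0.0,-3.5],"translation":[-21.8,78.1,-4.4],"grip":20},{"rotation":[-0.3,0.0,-3.8],"translation":[-23.9,85.8,-4.8],"grip":20},{"rotation":[0.0,0.0,-4.0],"translation":[-24.8,89.4,-5.0],"grip":20},{"rotation":[0.2,0.0,-4.0],"translation":[-25.0,90.1,-5.0],"grip":20}]
B [-0.019 -0.034 -0.039 -0.037 -0.03  -0.02  -0.01  -0.001  0.006  0.012
  0.015] A traj [0.02  0.021 0.022 0.024 0.026 0.028 0.028 0.027 0.024 0.019 0.014 0.009
 0.006]
```

```bash
python3 -m jog '[{"rotation":[-1.8,0.0,0.0],"translation":[-0.2,0.0,0.0],"grip":20},{"rotation":[-2.7,0.1,-0.2],"translation":[-1.1,3.2,-0.2],"grip":20},{"rotation":[-2.9,0.1,-0.5],"translation":[-3.2,10.6,-0.6],"grip":20},{"rotation":[-2.8,0.1,-1.0],"translation":[-6.4,22.2,-1.3],"grip":20},{"rotation":[-2.4,0.1,-1.7],"translation":[-10.4,36.6,-2.1],"grip":20},{"rotation":[-1.8,0.1,-2.3],"translation":[-14.6,52.0,-2.9],"grip":20},{"rotation":[-1.3,0.1,-3.0],"translation":[-18.6,66.5,-3.7],"grip":20},{"rotation":[-0.8,0.0,-3.5],"translation":[-21.8,78.1,-4.4],"grip":20},{"rotation":[-0.3,0.0,-3.8],"translation":[-23.9,85.8,-4.8],"grip":20},{"rotation":[0.0,0.0,-4.0],"translation":[-24.8,89.4,-5.0],"grip":20},{"rotation":[0.2,0.0,-4.0],"translation":[-25.0,90.1,-5.0],"grip":20}]'; cp st.json st_b.json; python3 plan.py 11 .38 .22 .188 -9
```

```text
time: 24.2
ee_pos: [0.385, 0.1308, 0.1714]
tcp_rot: [179.1, -0.3, 175.0]
wrist_force: [0.3, 0.6, -7.8]
opening: 0.0289
grasp_force: 101.5
pred [ 0.0139 -0.0507 -0.0112] t 24.2
meas [(24.2, np.float64(0.0287), np.float64(0.0162)), (24.25, np.float64(0.0274), np.float64(0.0162)), (24.3, np.float64(0.0262), np.float64(0.0158)), (24.35, np.float64(0.0246), np.float64(0.0158))] est A,A',b [ 0.0243 -0.0093 -0.0083] sd [0.0017 0.0147 0.0268] ee [0.3852 0.1303 0.1714] yaw 174.98114982808048 grip 101 F [ 0.0655  0.4259 -8.0356]
[{"rotation":[-1.8,0.2,0.0],"translation":[-0.1,0.0,0.0],"grip":20},{"rotation":[-2.8,0.2,-0.2],"translation":[-0.3,3.1,-0.1],"grip":20},{"rotation":[-3.1,0.3,-0.5],"translation":[-0.7,10.6,-0.2],"grip":20},{"rotation":[-3.0,0.3,-1.0],"translation":[-1.4,22.1,-0.5],"grip":20},{"rotation":[-2.6,0.3,-1.7],"translation":[-2.2,36.5,-0.8],"grip":20},{"rotation":[-2.0,0.2,-2.3],"translation":[-3.0,52.0,-1.2],"grip":20},{"rotation":[-1.5,0.2,-3.0],"translation":[-3.8,66.4,-1.5],"grip":20},{"rotation":[-1.0,0.1,-3.5],"translation":[-4.4,78.1,-1.7],"grip":20},{"rotation":[-0.5,0.1,-3.8],"translation":[-4.8,85.8,-1.9],"grip":20},{"rotation":[-0.2,0.0,-4.0],"translation":[-5.0,89.3,-2.0],"grip":20},{"rotation":[0.0,0.0,-4.0],"translation":[-5.0,90.0,-2.0],"grip":20}]
B [-0.017 -0.034 -0.039 -0.037 -0.03  -0.02  -0.011 -0.001  0.006  0.012
  0.015] A traj [0.024 0.024 0.025 0.026 0.028 0.029 0.029 0.028 0.025 0.02  0.014 0.01
 0.006]
```

```bash
python3 -m jog '[{"rotation":[-1.8,0.2,0.0],"translation":[-0.1,0.0,0.0],"grip":20},{"rotation":[-2.8,0.2,-0.2],"translation":[-0.3,3.1,-0.1],"grip":20},{"rotation":[-3.1,0.3,-0.5],"translation":[-0.7,10.6,-0.2],"grip":20},{"rotation":[-3.0,0.3,-1.0],"translation":[-1.4,22.1,-0.5],"grip":20},{"rotation":[-2.6,0.3,-1.7],"translation":[-2.2,36.5,-0.8],"grip":20},{"rotation":[-2.0,0.2,-2.3],"translation":[-3.0,52.0,-1.2],"grip":20},{"rotation":[-1.5,0.2,-3.0],"translation":[-3.8,66.4,-1.5],"grip":20},{"rotation":[-1.0,0.1,-3.5],"translation":[-4.4,78.1,-1.7],"grip":20},{"rotation":[-0.5,0.1,-3.8],"translation":[-4.8,85.8,-1.9],"grip":20},{"rotation":[-0.2,0.0,-4.0],"translation":[-5.0,89.3,-2.0],"grip":20},{"rotation":[0.0,0.0,-4.0],"translation":[-5.0,90.0,-2.0],"grip":20}]'; cp st.json st_b.json; python3 plan.py 11 .393 .305 .188 -13
```

```text
time: 25.5
ee_pos: [0.38, 0.2207, 0.1693]
tcp_rot: [179.1, -0.3, 171.0]
wrist_force: [-0.2, -1.4, -8.1]
opening: 0.0291
grasp_force: 101.5
pred [ 0.0143 -0.052  -0.0083] t 25.5
meas [(25.5, np.float64(0.0167), np.float64(0.0159)), (25.55, np.float64(0.0131), np.float64(0.0161)), (25.6, np.float64(0.012), np.float64(0.0158)), (25.65, np.float64(0.0101), np.float64(0.0157))] est A,A',b [ 0.0085 -0.027  -0.0076] sd [0.0017 0.0147 0.0268] ee [0.3801 0.2202 0.1694] yaw 170.97788277391686 grip 101 F [ 0.0861  0.4245 -7.9239]
[{"rotation":[-1.0,0.2,0.0],"translation":[0.0,0.2,0.0],"grip":20},{"rotation":[-1.6,0.3,-0.2],"translation":[0.5,3.3,0.0],"grip":20},{"rotation":[-1.9,0.3,-0.5],"translation":[1.6,10.3,0.0],"grip":20},{"rotation":[-1.8,0.3,-1.0],"translation":[3.2,21.2,0.0],"grip":20},{"rotation":[-1.6,0.3,-1.7],"translation":[5.3,34.8,0.0],"grip":20},{"rotation":[-1.3,0.2,-2.3],"translation":[7.5,49.3,0.0],"grip":20},{"rotation":[-1.0,0.2,-3.0],"translation":[9.6,62.9,0.0],"grip":20},{"rotation":[-0.6,0.1,-3.5],"translation":[11.3,73.8,0.0],"grip":20},{"rotation":[-0.4,0.1,-3.8],"translation":[12.4,81.1,0.0],"grip":20},{"rotation":[-0.2,0.0,-4.0],"translation":[12.9,84.4,0.0],"grip":20},{"rotation":[-0.1,0.0,-4.0],"translation":[13.0,85.0,0.0],"grip":20}]
B [-0.003 -0.014 -0.018 -0.017 -0.013 -0.008 -0.002  0.004  0.008  0.011
  0.013] A traj [0.006 0.005 0.006 0.008 0.011 0.014 0.016 0.017 0.015 0.012 0.009 0.005
 0.003]
```

```bash
python3 -m jog '[{"rotation":[-1.0,0.2,0.0],"translation":[0.0,0.2,0.0],"grip":20},{"rotation":[-1.6,0.3,-0.2],"translation":[0.5,3.3,0.0],"grip":20},{"rotation":[-1.9,0.3,-0.5],"translation":[1.6,10.3,0.0],"grip":20},{"rotation":[-1.8,0.3,-1.0],"translation":[3.2,21.2,0.0],"grip":20},{"rotation":[-1.6,0.3,-1.7],"translation":[5.3,34.8,0.0],"grip":20},{"rotation":[-1.3,0.2,-2.3],"translation":[7.5,49.3,0.0],"grip":20},{"rotation":[-1.0,0.2,-3.0],"translation":[9.6,62.9,0.0],"grip":20},{"rotation":[-0.6,0.1,-3.5],"translation":[11.3,73.8,0.0],"grip":20},{"rotation":[-0.4,0.1,-3.8],"translation":[12.4,81.1,0.0],"grip":20},{"rotation":[-0.2,0.0,-4.0],"translation":[12.9,84.4,0.0],"grip":20},{"rotation":[-0.1,0.0,-4.0],"translation":[13.0,85.0,0.0],"grip":20}]'; cp st.json st_b.json; python3 plan.py 8 .393 .3068 .188 -13;  python3 - <<'E'
from h import *
s,d=imaging.camera("scene"); np.savez("s4.npz",im=s,d=d); cv2.imwrite("pics/s4.png",cv2.resize(s[140:320,300:460,::-1],(533,600),interpolation=cv2.INTER_CUBIC))
E
```

```text
time: 26.8
ee_pos: [0.393, 0.3058, 0.1693]
tcp_rot: [179.2, -0.3, 167.0]
wrist_force: [-0.4, -0.2, -7.7]
opening: 0.0289
grasp_force: 101.5
pred [ 0.0087 -0.0368 -0.0076] t 26.8
meas [(26.8, np.float64(0.0151), np.float64(0.0141)), (26.85, np.float64(0.0136), np.float64(0.0142)), (26.9, np.float64(0.0124), np.float64(0.014)), (26.95, np.float64(0.0113), np.float64(0.014))] est A,A',b [ 0.0107 -0.0118 -0.0069] sd [0.0017 0.0147 0.0268] ee [0.3931 0.3053 0.1694] yaw 166.9848856695362 grip 102 F [-0.2823  0.2544 -7.0873]
[{"rotation":[-0.5,0.1,0.0],"translation":[0.0,-0.1,0.0],"grip":20},{"rotation":[-0.8,0.2,0.0],"translation":[-0.1,-0.1,0.0],"grip":20},{"rotation":[-0.9,0.2,0.0],"translation":[-0.1,0.2,0.0],"grip":20},{"rotation":[-0.9,0.2,0.0],"translation":[-0.1,0.6,0.0],"grip":20},{"rotation":[-0.9,0.2,0.0],"translation":[-0.1,1.0,0.0],"grip":20},{"rotation":[-0.8,0.2,0.0],"translation":[-0.1,1.3,0.0],"grip":20},{"rotation":[-0.8,0.2,0.0],"translation":[-0.1,1.5,0.0],"grip":20},{"rotation":[-0.7,0.2,0.0],"translation":[-0.1,1.6,0.0],"grip":20}]
B [ 0.004 -0.    -0.003 -0.003 -0.003 -0.002 -0.001  0.001] A traj [0.01  0.009 0.009 0.008 0.007 0.007 0.006 0.005 0.004 0.003]
```

View pics/s4.png

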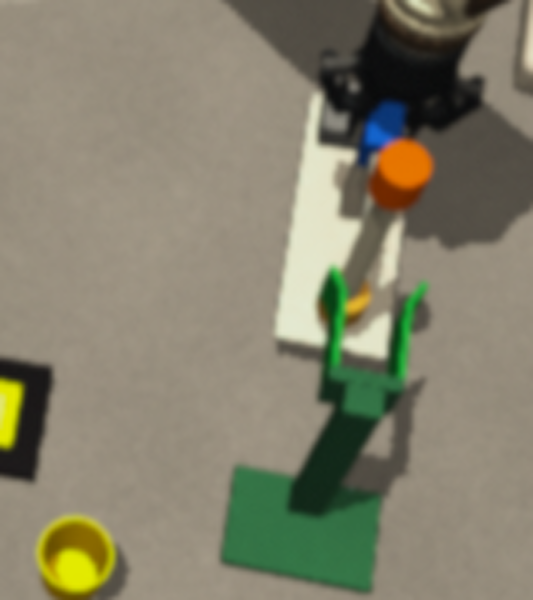

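The view shows the stand parallel to the green fork, with the column (head at 402,170) lined up with the prong mouth at (380,280). I'll fine-centre it, then enter.

```bash
python3 -m jog '[{"rotation":[-0.5,0.1,0.0],"translation":[0.0,-0.1,0.0],"grip":20},{"rotation":[-0.8,0.2,0.0],"translation":[-0.1,-0.1,0.0],"grip":20},{"rotation":[-0.9,0.2,0.0],"translation":[-0.1,0.2,0.0],"grip":20},{"rotation":[-0.9,0.2,0.0],"translation":[-0.1,0.6,0.0],"grip":20},{"rotation":[-0.9,0.2,0.0],"translation":[-0.1,1.0,0.0],"grip":20},{"rotation":[-0.8,0.2,0.0],"translation":[-0.1,1.3,0.0],"grip":20},{"rotation":[-0.8,0.2,0.0],"translation":[-0.1,1.5,0.0],"grip":20},{"rotation":[-0.7,0.2,0.0],"translation":[-0.1,1.6,0.0],"grip":20}]'; cp st.json st_b.json; python3 plan.py 11 .4851 .2865 .188 -13
python3 - <<'E'
from h import *
z=np.load("s4.npz"); im,d=z["im"],z["d"]; W=cloud("scene",d); h=cv2.cvtColor(im,cv2.COLOR_RGB2HSV)
m=(h[...,0]>60)&(h[...,0]<90)&(h[...,1]>90)&(W[...,2]>.243)&(W[...,2]<.258)&(W[...,1]>.15)
P=W[m][:,:2]; a=np.radians(-13); Q=(P-[.602,.259])@np.array([[np.cos(a),-np.sin(a)],[np.sin(a),np.cos(a)]])
for x in np.arange(-.05,.06,.01):
    q=Q[(Q[:,0]>x)&(Q[:,0]<x+.01),1]; lo=q[q<0]; hi=q[q>0]
    if len(lo) and len(hi): print(round(x+.005,3),"lo",lo.min().round(4),lo.max().round(4),"hi",hi.min().round(4),hi.max().round(4))
E
```

```text
time: 27.85
ee_pos: [0.393, 0.3072, 0.1694]
tcp_rot: [179.9, -0.3, 167.0]
wrist_force: [-1.0, 0.1, -7.6]
opening: 0.029
grasp_force: 101.5
pred [ 0.0049 -0.0087 -0.0069] t 27.85
meas [(27.85, np.float64(0.0218), np.float64(0.0016)), (27.9, np.float64(0.0245), np.float64(0.0017)), (27.95, np.float64(0.025), np.float64(0.0017)), (28.0, np.float64(0.0248), np.float64(0.0016))] est A,A',b [0.0268 0.0255 0.0007] sd [0.0017 0.0143 0.0265] ee [0.393  0.3072 0.1694] yaw 166.99015356251914 grip 101 F [ 0.1409  0.5167 -6.0334]
[{"rotation":[-1.2,0.3,0.0],"translation":[0.5,-0.5,0.0],"grip":20},{"rotation":[-1.8,0.4,0.0],"translation":[4.0,-1.5,0.0],"grip":20},{"rotation":[-1.9,0.4,0.0],"translation":[11.7,-3.2,0.0],"grip":20},{"rotation":[-1.7,0.4,0.0],"translation":[23.5,-5.8,0.0],"grip":20},{"rotation":[-1.5,0.3,0.0],"translation":[38.1,-8.9,0.0],"grip":20},{"rotation":[-1.1,0.3,0.0],"translation":[53.8,-12.2,0.0],"grip":20},{"rotation":[-0.8,0.2,0.0],"translation":[68.4,-15.4,0.0],"grip":20},{"rotation":[-0.5,0.1,0.0],"translation":[80.2,-17.8,0.0],"grip":20},{"rotation":[-0.2,0.1,0.0],"translation":[87.9,-19.5,0.0],"grip":20},{"rotation":[0.0,0.0,0.0],"translation":[91.5,-20.2,0.0],"grip":20},{"rotation":[0.1,0.0,0.0],"translation":[92.1,-20.3,0.0],"grip":20}]
B [-0.021 -0.031 -0.033 -0.031 -0.026 -0.02  -0.014 -0.008 -0.004 -0.
  0.003] A traj [0.029 0.031 0.03  0.029 0.027 0.024 0.021 0.017 0.014 0.011 0.009 0.007
 0.005]
-0.035 lo -0.0352 -0.0276 hi 0.0306 0.0358
-0.025 lo -0.0342 -0.024 hi 0.023 0.0337
-0.015 lo -0.0271 -0.0231 hi 0.0231 0.0282
-0.005 lo -0.0273 -0.0239 hi 0.0228 0.0287
0.005 lo -0.0272 -0.023 hi 0.0228 0.0276
0.015 lo -0.0274 -0.0224 hi 0.0227 0.0264
0.025 lo -0.0259 -0.0228 hi 0.0221 0.028
0.035 lo -0.0274 -0.0204 hi 0.0224 0.0285
0.045 lo -0.0263 -0.0002 hi 0.001 0.0276
0.055 lo -0.0246 -0.0002 hi 0.0006 0.0277
```

The fork's centre line is symmetric about (0.602, 0.259) at -13° to within 0.5 mm. Entering.

```bash
python3 -m jog '[{"rotation":[-1.2,0.3,0.0],"translation":[0.5,-0.5,0.0],"grip":20},{"rotation":[-1.8,0.4,0.0],"translation":[4.0,-1.5,0.0],"grip":20},{"rotation":[-1.9,0.4,0.0],"translation":[11.7,-3.2,0.0],"grip":20},{"rotation":[-1.7,0.4,0.0],"translation":[23.5,-5.8,0.0],"grip":20},{"rotation":[-1.5,0.3,0.0],"translation":[38.1,-8.9,0.0],"grip":20},{"rotation":[-1.1,0.3,0.0],"translation":[53.8,-12.2,0.0],"grip":20},{"rotation":[-0.8,0.2,0.0],"translation":[68.4,-15.4,0.0],"grip":20},{"rotation":[-0.5,0.1,0.0],"translation":[80.2,-17.8,0.0],"grip":20},{"rotation":[-0.2,0.1,0.0],"translation":[87.9,-19.5,0.0],"grip":20},{"rotation":[0.0,0.0,0.0],"translation":[91.5,-20.2,0.0],"grip":20},{"rotation":[0.1,0.0,0.0],"translation":[92.1,-20.3,0.0],"grip":20}]'; cp st.json st_b.json; python3 plan.py 10 .4851 .286 .152 -13
```

```text
time: 29.15
ee_pos: [0.4853, 0.2867, 0.1693]
tcp_rot: [179.8, -0.4, 167.0]
wrist_force: [0.3, -0.3, -7.2]
opening: 0.0287
grasp_force: 101.5
pred [ 0.0087 -0.0232  0.0007] t 29.15
meas [(29.15, np.float64(0.0153), np.float64(0.0033)), (29.2, np.float64(0.0132), np.float64(0.0033)), (29.25, np.float64(0.012), np.float64(0.0032)), (29.3, np.float64(0.0104), np.float64(0.0033))] est A,A',b [ 0.0097 -0.0208 -0.0038] sd [0.0017 0.0147 0.0267] ee [0.4847 0.287  0.1695] yaw 167.01540711913557 grip 102 F [ 0.3861 -0.1274 -8.1236]
[{"rotation":[0.0,0.0,0.0],"translation":[0.0,0.0,-0.3],"grip":20},{"rotation":[0.0,0.0,0.0],"translation":[0.0,0.0,-2.1],"grip":20},{"rotation":[0.0,0.0,0.0],"translation":[0.0,-0.1,-5.9],"grip":20},{"rotation":[0.0,0.0,0.0],"translation":[0.0,-0.2,-11.4],"grip":20},{"rotation":[0.0,0.0,0.0],"translation":[0.0,-0.3,-18.0],"grip":20},{"rotation":[0.0,0.0,0.0],"translation":[0.0,-0.3,-24.6],"grip":20},{"rotation":[0.0,0.0,0.0],"translation":[0.0,-0.4,-30.1],"grip":20},{"rotation":[0.0,0.0,0.0],"translation":[0.0,-0.5,-33.9],"grip":20},{"rotation":[0.0,0.0,0.0],"translation":[0.0,-0.5,-35.7],"grip":20},{"rotation":[-0.1,0.0,0.0],"translation":[0.0,-0.5,-36.0],"grip":20}]
B [0.003 0.003 0.003 0.003 0.003 0.003 0.002 0.002 0.002 0.002] A traj [0.008 0.006 0.005 0.004 0.003 0.002 0.001 0.001 0.001 0.    0.    0.   ]
```

```bash
python3 -m jog '[{"rotation":[0.0,0.0,0.0],"translation":[0.0,0.0,-0.3],"grip":20},{"rotation":[0.0,0.0,0.0],"translation":[0.0,0.0,-2.1],"grip":20},{"rotation":[0.0,0.0,0.0],"translation":[0.0,-0.1,-5.9],"grip":20},{"rotation":[0.0,0.0,0.0],"translation":[0.0,-0.2,-11.4],"grip":20},{"rotation":[0.0,0.0,0.0],"translation":[0.0,-0.3,-18.0],"grip":20},{"rotation":[0.0,0.0,0.0],"translation":[0.0,-0.3,-24.6],"grip":20},{"rotation":[0.0,0.0,0.0],"translation":[0.0,-0.4,-30.1],"grip":20},{"rotation":[0.0,0.0,0.0],"translation":[0.0,-0.5,-33.9],"grip":20},{"rotation":[-0.1,0.0,0.0],"translation":[0.0,-0.5,-36],"grip":20},{"rotation":[-0.2,0.0,0.0],"translation":[0.0,-0.5,-37.5],"grip":20},{"rotation":[-0.2,0.0,0.0],"translation":[0.0,-0.5,-38.5],"grip":20},{"rotation":[-0.2,0.0,0.0],"translation":[0.0,-0.5,-39.5],"grip":20},{"rotation":[-0.2,0.0,0.0],"translation":[0.0,-0.5,-39.5],"grip":20}]'; python3 seq.py 2
```

```text
time: 30.65
ee_pos: [0.4853, 0.2865, 0.1303]
tcp_rot: [180.0, -0.3, 167.0]
wrist_force: [1.2, 0.1, -5.8]
opening: 0.0294
grasp_force: 101.9
30.65 A 0.0155 B 0.0003
30.70 A 0.0157 B 0.0003
[0.4853 0.2865 0.1303] [-0.0855 -0.5046 -6.2591]
```

```bash
python3 -m jog '[{"rotation":[0,0,0],"translation":[0,0,-0.5],"grip":20},{"rotation":[0,0,0],"translation":[0,0,-1.0],"grip":20},{"rotation":[0,0,0],"translation":[0,0,-1.0],"grip":20}]' 100; python3 seq.py 1
```

```text
time: 31.05
ee_pos: [0.4851, 0.2867, 0.1299]
tcp_rot: [180.0, -0.3, 167.0]
wrist_force: [-4.5, 1.2, 5.7]
opening: 0.029
grasp_force: 103.0
31.05 A 0.0197 B 0.0008
[0.4851 0.2867 0.1299] [-4.485   1.1663  5.7417]
```

The foot is on the table. I'll open the fingers and withdraw upward.

```bash
python3 -m jog '[{"rotation":[0,0,0],"translation":[0,0,0],"grip":31},{"rotation":[0,0,0],"translation":[0,0,0],"grip":36},{"rotation":[0,0,0],"translation":[0,0,0],"grip":46},{"rotation":[0,0,0],"translation":[0,0,0],"grip":60},{"rotation":[0,0,0],"translation":[0,0,0],"grip":75},{"rotation":[0,0,0],"translation":[0,0,0],"grip":80},{"rotation":[0,0,0],"translation":[0,0,0],"grip":80},{"rotation":[0,0,0],"translation":[0,0,3],"grip":80},{"rotation":[0,0,0],"translation":[0,0,10],"grip":80},{"rotation":[0,0,0],"translation":[0,0,22],"grip":80},{"rotation":[0,0,0],"translation":[0,0,40],"grip":80},{"rotation":[0,0,0],"translation":[-5,0,60],"grip":80},{"rotation":[0,0,0],"translation":[-15,0,85],"grip":80},{"rotation":[0,0,0],"translation":[-25,0,105],"grip":80},{"rotation":[0,0,0],"translation":[-30,0,115],"grip":80},{"rotation":[0,0,0],"translation":[-30,0,115],"grip":80},{"rotation":[0,0,0],"translation":[-30,0,115],"grip":80},{"rotation":[0,0,0],"translation":[-30,0,115],"grip":80},{"rotation":[0,0,0],"translation":[-30,0,115],"grip":80},{"rotation":[0,0,0],"translation":[-30,0,115],"grip":80}]'
python3 -m jog '[{"rotation":[0,0,0],"translation":[0,0,0],"grip":80},{"rotation":[0,0,0],"translation":[0,0,0],"grip":80},{"rotation":[0,0,0],"translation":[0,0,0],"grip":80},{"rotation":[0,0,0],"translation":[0,0,0],"grip":80},{"rotation":[0,0,0],"translation":[0,0,0],"grip":80},{"rotation":[0,0,0],"translation":[0,0,0],"grip":80},{"rotation":[0,0,0],"translation":[0,0,0],"grip":80},{"rotation":[0,0,0],"translation":[0,0,0],"grip":80},{"rotation":[0,0,0],"translation":[0,0,0],"grip":80},{"rotation":[0,0,0],"translation":[0,0,0],"grip":80},{"rotation":[0,0,0],"translation":[0,0,0],"grip":80},{"rotation":[0,0,0],"translation":[0,0,0],"grip":80},{"rotation":[0,0,0],"translation":[0,0,0],"grip":80},{"rotation":[0,0,0],"translation":[0,0,0],"grip":80},{"rotation":[0,0,0],"translation":[0,0,0],"grip":80},{"rotation":[0,0,0],"translation":[0,0,0],"grip":80},{"rotation":[0,0,0],"translation":[0,0,0],"grip":80},{"rotation":[0,0,0],"translation":[0,0,0],"grip":80},{"rotation":[0,0,0],"translation":[0,0,0],"grip":80},{"rotation":[0,0,0],"translation":[0,0,0],"grip":80}]'
python3 - <<'E'
from h import *
from meas import rect
np.set_printoptions(precision=4,suppress=True)
for k in range(6):
    s,d=imaging.camera("scene"); W=cloud("scene",d); h=cv2.cvtColor(s,cv2.COLOR_RGB2HSV)
    m=(h[...,0]>4)&(h[...,0]<18)&(h[...,1]>150)&(W[...,2]>.285)&(W[...,1]>.15); print(readout.get_obs()["time"],"head",W[m].mean(0),np.argwhere(m).mean(0))
m=(h[...,0]>100)&(h[...,0]<130)&(h[...,1]>150)&(W[...,2]>.16)&(W[...,1]>.15); print("blue",rect(W[m]),np.median(W[m],0))
m=(h[...,1]<40)&(h[...,2]>110)&(W[...,2]>.004)&(W[...,2]<.02)&(W[...,1]>.2)&(W[...,1]<.38)&(W[...,0]>.33)&(W[...,0]<.65); print("foot",rect(W[m]),np.median(W[m],0))
sd,_=imaging.camera("side"); cv2.imwrite("pics/end.png",np.hstack([cv2.resize(s[120:330,260:470,::-1],(400,400)),cv2.resize(sd[60:270,140:350,::-1],(400,400))]))
E
```

```text
time: 33.1
ee_pos: [0.4551, 0.2863, 0.2431]
tcp_rot: [-179.9, -0.3, 167.0]
wrist_force: [-0.9, 0.9, 0.7]
opening: 0.0801
grasp_force: 0.0
time: 35.1
ee_pos: [0.4551, 0.2864, 0.2439]
tcp_rot: [-180.0, -0.3, 167.0]
wrist_force: [-0.2, 0.1, 0.0]
opening: 0.08
grasp_force: 0.0
35.15 head [0.6028 0.2449 0.2934] [228.8861 409.6287]
35.2 head [0.6028 0.2446 0.2937] [228.83 409.53]
35.25 head [0.6025 0.2448 0.2935] [228.78  409.565]
35.3 head [0.6024 0.2447 0.2936] [228.6834 409.5327]
35.35 head [0.6029 0.2446 0.2934] [228.9005 409.5274]
35.4 head [0.603  0.2449 0.2935] [228.9257 409.6238]
blue (array([487.9, 284.6]), array([30.1, 57.6]), 77.4) [0.4883 0.2835 0.1695]
foot (array([491.5, 282.5]), array([ 98.9, 282.4]), 77.1) [0.5252 0.2493 0.0096]
```

View pics/end.png

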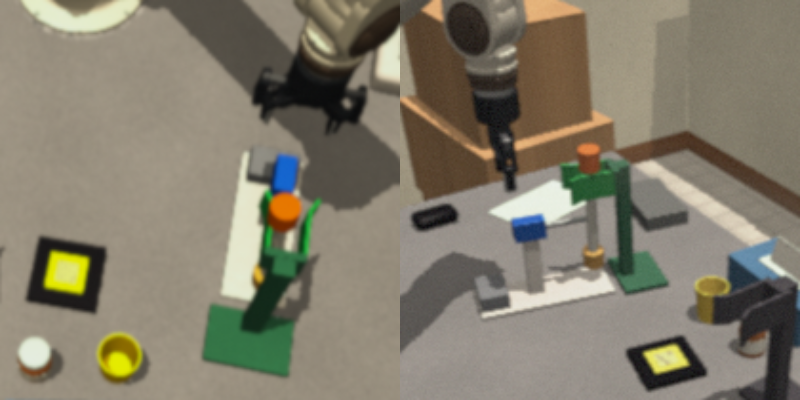

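The stand is flat and parallel in the green fork with the blue grip released. The column is at rest against a prong at about 0.1 rad, the gripper is clear, and the cup and jar show no sign of having moved.

```bash
python3 -c "
from workcell import bot
print(bot.job_done())"
```

```text
the job is handed in; nothing more can be done
None
```

I handed the job in at about 35 s with the stand flat and released in the green fork and the column at rest at about 0.1 rad, after balancing it upright over the reader for more than 5 s; the judge's verdict was not shown.

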